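Make up two model builder's kits

TASK

Make up the two kits. In the long tray stand the tall brick pile in the large middle compartment, lengthways of the compartment and square to it, and one column of tiles and the ink bottle in the two end compartments, one in each, whichever way round; in the short tray stand the squat brick pile in the large compartment, also lengthways and square, and the other column of tiles in the small one. Keep everything upright and down on the tray floors within its own compartment, and leave the paint tub and the varnish pot where they stand.

Things in the scene. Friction and masses are not known exactly. Their poses are not given: they have to be found in the camera images.
- long_tray: Shallow light-wood tray with three compartments in a row, 72 x 224 x 16 mm. Origin: centre of its underside, x across, y along, z up. Floor 5 mm thick; rims and dividers 16 mm high over the bench, 5 mm thick. Fixed to the bench, turned up to 0.2 rad. Inner sizes x by y: middle compartment 62 x 84 mm, centred on the origin; end ones 62 x 60 mm, centres at y = +77 and -77 mm.
- short_tray: Shallow light-wood tray with two compartments, 72 x 159 x 16 mm. Origin: centre of its underside, x across, y along, z up. Floor 5 mm thick; rims and dividers 16 mm high over the bench, 5 mm thick. Fixed to the bench, turned up to 0.2 rad. Inner sizes x by y: large compartment 62 x 84 mm, centre at y = -32.5 mm; small one 62 x 60 mm, centre at y = +44.5 mm.
- tall_bricks: the taller of two piles of small white plaster bricks, one solid piece, 41 mm (its x) x 58 mm (its y) and 68 mm high, about 170 g; grasp across the 41 mm. Origin at the centre of its underside, z up. Stands loose on the bench.
- squat_bricks: the lower of two piles of small white plaster bricks, one solid piece, 55 mm (its x) x 39 mm (its y) and 49 mm high, about 110 g; grasp across the 39 mm. Origin at the centre of its underside, z up. Stands loose on the bench.
- tiles_a: Column of tiles: stack of thin white square plaster tiles, 27 x 27 mm and 48 mm high, one solid piece, about 40 g; the two tile columns are alike and interchangeable. Origin at the centre of its underside, z up. Stands loose on the bench.
- tiles_b: Column of tiles: stack of thin white square plaster tiles, 27 x 27 mm and 48 mm high, one solid piece, about 40 g; the two tile columns are alike and interchangeable. Origin at the centre of its underside, z up. Stands loose on the bench.
- ink: Square dark green ink bottle with a black cap, 37 mm (its x) x 40 mm (its y) and 66 mm high (square body up to 46 mm, above it the cap, 20 mm wide), about 80 g; grasp the square body. Origin at the centre of its underside, z up. Stands loose on the bench.
- paint: Squat round paint tub with a white lid, 37 mm in diameter and 36 mm high. In neither kit: must stay where it stands. Origin at the centre of its underside, z up. Stands loose on the bench.
- varnish: Round varnish pot with a broad red screw cap, 50 mm in diameter and 54 mm high. In neither kit: must stay where it stands. Origin at the centre of its underside, z up. Stands loose on the bench.
Not all that is in view belongs to the job. What is shaped like the tall_bricks but blue is not meant.

How it is judged:
By the outcome, as a careful person would: the job done as asked, in the order asked, and still so for the second after the job is handed in, with the robot touching nothing.
It also fails if it takes over 128 s, if anything falls off the work surface, if the arm or the gripper's body presses on something with over 40 N, if the wrist force passes 120 N, or if a joint passes its speed limit or range.

ROBOT

A 6-joint arm with a two-finger parallel gripper is mounted at the origin on a cart in front of the work surface, level with it; the furniture and walls round the work are solid. World frame = base frame: x ahead of the robot, y to its left, z up, the work surface at z = 0. Lengths are in m, angles in degrees, forces in N, time in s.
With the tool pointing down it reaches from about 0.375 to 0.9 m from the base axis. Payload 3.1 kg.
Tool frame: the origin (TCP) lies on the centre line of the jaws, within the pads' length; the fingertips stand 17 mm ahead of it and the grasp point (between the pads) lies 2 mm behind it; z points along the fingers, y is the line along which they close (so a half turn about z gives the same grasp; the last joint's range is limited). The gripper opens to 87 mm and grips with 3 to 60 N. Pads are 19 mm wide; open, the fingers measure 117 mm over their backs; the gripper's body (75 mm by 190 mm) begins 51 mm behind the grasp point.
Start: joints at [53.314, 30.224, 82.088, -0, 67.689, -10.227], TCP at [0.278, 0.56, 0.219] pointing down, gripper open.
Joint ranges: [-176.69, 176.69], [-43.24, 126.21], [12.49, 139.97], [-82, 262], [0, 151.66], [-163.58, 163.58]. Speed limits (degrees/s): [159.86, 159.86, 180, 180, 180, 180].

INTERFACE

Orientations are given as a 3x3 rotation matrix whose columns are the frame's x, y, z axes.
In Python, from rig import bot, imaging, finder gives the robot as it stands. The module is installed in compiled form; this text tells all that it offers.
- The arm moves only by the tool play_rows, never from a script. Its argument "motion" is a list that holds one entry, the list of rows, each a list of 6 numbers: the shift along the tool's x, y, z in fractions of the full range, 1 being 50 cm, then the turn, a rotation vector about the tool's x, y, z in shares of 360 degrees (1.0 is 360 degrees). In form: [[[dx, dy, dz, wx, wy, wz], ...]]. A call has 1 to 8 rows; each row is the pose to reach, as a shift and turn from the pose commanded when the call began, along the tool's axes at that moment; what a row does not reach only later rows make up. A row lasts 1/12 s, in which the tool goes at most 41.7 mm and 7.16 degrees, less where a joint would pass 70% of its speed; a pose out of reach is approached as far as the arm can. No shift or turn number may pass 1 either way. A call with a gripper value outside its range is refused whole. "fingers" is the finger opening in m, from 0 to 0.087, set as the call begins (left out, the last holds). The fingers move at their own pace and stop on an object; the grip force is fixed at half the most. Time passes only in rows, so rows that repeat a pose let the fingers close. It gives the time, the measured TCP pose, the force, the opening and the grip force at its end, in the units of the state.
- bot.read_state(): the state, without advancing time (a new reading comes with each control period).
- imaging.capture(name): name is "side" or "top"; returns a dict with "frame" (384x512x3 uint8, red, green, blue), "camera_matrix" (3x3 intrinsics, pixels), "R" (3x3) and "t" (3): a world point X has camera coordinates R X + t. Camera axes: x right, y down, z forward; pixel columns grow to the right and rows downward; lengths in m; the calibration is good to about 2 mm. A picture is of the moment at which its call begins. There is no depth.
- bot.hand_in(): hands the job in; it is judged then, once.
Trained networks look in the newest picture that a camera, given by its name, has taken for a name from the list of things; names that differ only in an ending like _2 or _b are one class to them, and where a whole thing is asked for, a point or a joint stands for the part that bears it (a point fixed in the world has none). Each returns a list of dicts, best first, with "confidence" (0 to 1); they miss things now and then, are a little off and sometimes report something else, mostly with a low value. They report only what shows in the picture. A call takes as long as a camera call. They do not tell look-alikes from the thing itself.
- finder.recognise(camera, name): "at" ([x, y, z] in m, in world coordinates, good to about 4 mm: the middle of the surface that is visible of it).
- finder.outline_of(camera, name): "pixels" (384x512 bool, what is visible of it).
The state is a dict: "time_s": time; "joint_positions": joint angles; "qvel": joint speeds; "tau": joint torques, N m; "position": TCP position; "tcp_rot": TCP orientation; "force": force on the tool from outside, world axes, zero at the start; "moment": the same for the moment, N m; "opening": opening from 0.0 (shut) to 1.0 (fully open); "grasp_force": force on a finger pad.
Only numpy, scipy, OpenCV 4.12 (cv2) and the standard library are available. Lean on these libraries where they do the work, as an engineer would, in place of code of your own. Each camera call takes 0.05 s, during which the arm holds its last target. There are 200 camera calls.

## Working session

There is one attempt and no reset: what is moved stays moved. The work goes in short steps, Python scripts to look and compute and a tool call to move; the robot and the scene stay as the last step left them, time stands still between calls to the robot, and variables do not carry over. Pictures are saved under pics/ and viewed, at most 14 in all, crops included, and the job is handed in when it is done.

Besides the shell and the picture viewer there is one more tool, called as name([rows], argument=value, ...), one row to a line, values as JSON. play_rows: Moves the arm, as the interface text tells. Its arguments: {"type":"object","properties":{"motion":{"type":"array"},"fingers":{"type":"number"}},"required":["motion"]}

```bash
mkdir -p pics; python3 - <<'E'
from rig import bot, imaging, finder
import cv2,numpy as np
for c in ("top","side"):
    d=imaging.capture(c); cv2.imwrite(f"pics/{c}0.png",cv2.resize(d["frame"][:,:,::-1],(800,600),interpolation=cv2.INTER_CUBIC))
    np.savez(f"{c}0.npz",**d)
    print(c,np.round(d["camera_matrix"],1).tolist(),np.round(d["R"],4).tolist(),np.round(d["t"],4).tolist(), np.round(-d["R"].T@d["t"],3))
    for n in ["long_tray","short_tray","tall_bricks","squat_bricks","tiles_a","ink","paint","varnish"]:
        print(c,n,[(np.round(r["at"],3).tolist(),round(r["confidence"],2)) for r in finder.recognise(c,n)])
s=bot.read_state();print(s)
E
```

```text
top [[385.4, 0.0, 262.0], [0.0, 385.4, 191.3], [0.0, 0.0, 1.0]] [[-0.0378, -0.9993, -0.0024], [-0.9782, 0.0375, -0.2044], [0.2043, -0.0053, -0.9789]] [-0.0855, 0.568, 1.1398] [ 0.319 -0.101  1.232]
top long_tray [([0.443, 0.168, 0.008], 0.96)]
top short_tray [([0.617, 0.19, 0.004], 0.74)]
top tall_bricks [([0.55, -0.414, 0.067], 0.79), ([0.573, -0.317, 0.07], 0.77), ([0.667, -0.264, 0.068], 0.67)]
top squat_bricks [([0.456, -0.168, 0.048], 0.54)]
top tiles_a []
top ink [([0.557, -0.186, 0.04], 0.56)]
top paint [([0.434, -0.048, 0.036], 0.4)]
top varnish [([0.547, -0.065, 0.055], 0.78)]
side [[390.5, 0.0, 262.0], [0.0, 390.5, 190.7], [0.0, 0.0, 1.0]] [[0.7661, -0.6425, -0.0171], [-0.4704, -0.5424, -0.6961], [0.438, 0.5413, -0.7177]] [-0.486, 0.259, 0.7764] [ 0.154 -0.592  0.729]
side long_tray [([0.44, 0.158, 0.006], 0.63)]
side short_tray [([0.612, 0.186, 0.005], 0.62)]
side tall_bricks [([0.548, -0.422, 0.067], 0.97), ([0.569, -0.32, 0.06], 0.57), ([0.666, -0.278, 0.057], 0.57)]
side squat_bricks [([0.454, -0.177, 0.044], 0.81)]
side tiles_a [([0.454, -0.294, 0.042], 0.55), ([0.656,
[... 250 characters left out ...]
.05126075e-05,
        6.76878607e+01, -1.02278427e+01]), 'qvel': array([-0.01739174,  0.04392343,  0.05762558,  0.02138444,  0.04394676,
        0.07412613]), 'tau': array([-4.37465087e-04, -4.39993393e+01, -1.76988834e+01,  6.33907900e-02,
        5.03468618e-02, -7.16382175e-06]), 'position': array([0.27844265, 0.55953188, 0.21936632]), 'tcp_rot': array([[-8.95254420e-01,  4.45555296e-01,  2.79244251e-05],
       [ 4.45555297e-01,  8.95254420e-01,  3.50353623e-05],
       [-9.38927380e-06,  4.38074385e-05, -9.99999999e-01]]), 'force': array([-0.33970743, -0.2240089 , -0.8276826 ]), 'moment': array([ 0.0048304 ,  0.02090834, -0.0117439 ]), 'grasp_force': 0.0, 'opening': 0.9982191999665867}
```

View pics/top0.png

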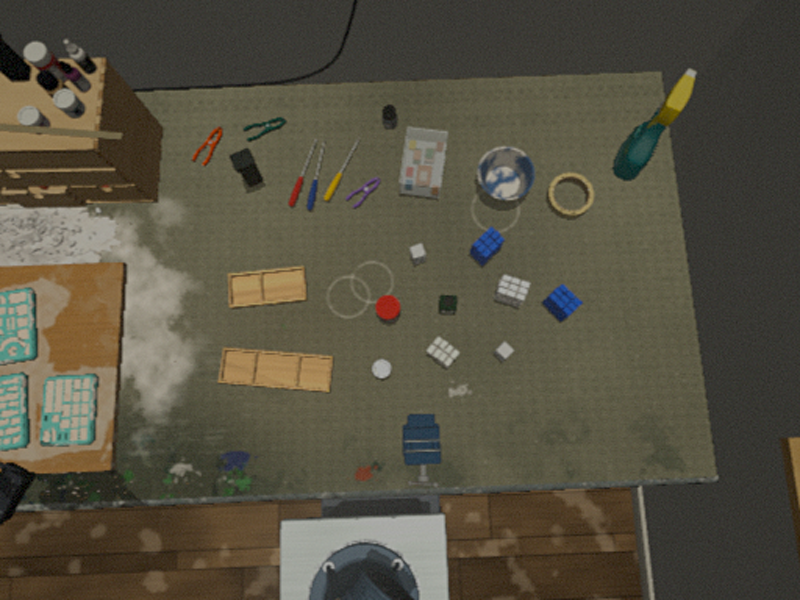

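View pics/side0.png

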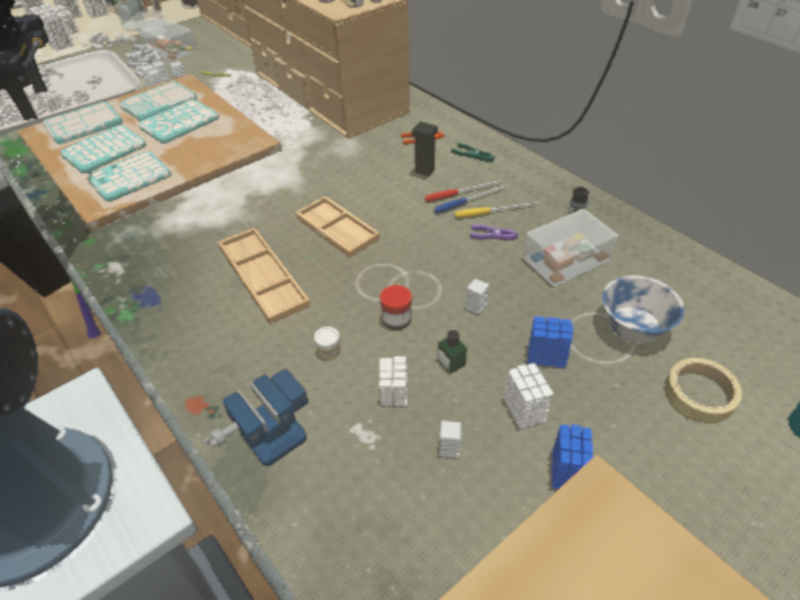

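White candidates, in 800 px top-view pixels: tall white pile (513,290), with blue look-alikes at (488,245) and (563,302). The squat pile is at (443,351), the tiles at (505,351) and (418,253), and the ink at (448,304). The white pile fits the description because it is white and about 68 mm tall. Next I fit poses from the outlines in both views and make one enlarged crop to confirm.

```bash
cat > h.py <<'E'
import numpy as np, cv2
from scipy.optimize import minimize
S=8
def proj(d,P):
    c=P@d["R"].T+d["t"]; p=c@d["camera_matrix"].T; return p[:,:2]/p[:,2:]
def box(a,b,z0,z1,pose):
    x,y,w=pose; P=np.array([[i*a/2,j*b/2,k] for i in(-1,1) for j in(-1,1) for k in(z0,z1)])
    c,s=np.cos(w),np.sin(w); return np.c_[x+c*P[:,0]-s*P[:,1],y+s*P[:,0]+c*P[:,1],P[:,2]]
def hullmask(d,parts,pose,roi):
    x0,y0,w,h=roi; m=np.zeros((h*S,w*S),np.uint8)
    for (a,b,z0,z1) in parts:
        p=(proj(d,box(a,b,z0,z1,pose))+0.5-[x0,y0])*S-.5
        cv2.fillConvexPoly(m,cv2.convexHull(np.round(p*16).astype(np.int32)),1,shift=4)
    return cv2.resize(m.astype(np.float32),(w,h),interpolation=cv2.INTER_AREA)
def fit(views,parts,p0,deg=True):
    """views: list of (d,mask)"""
    R=[]
    for d,m in views:
        q=proj(d,np.array([[p0[0],p0[1],.03]]))[0]; n=56
        x0=max(0,int(q[0])-n);y0=max(0,int(q[1])-n); R.append((x0,y0,min(512-x0,2*n),min(384-y0,2*n)))
    def cost(p):
        q=(p[0]/100,p[1]/100,p[2]); c=0
        for (d,m),r in zip(views,R):
            h=hullmask(d,parts,q,r); mm=m[r[1]:r[1]+r[3],r[0]:r[0]+r[2]].astype(np.float32)
            c+=1-np.minimum(h,mm).sum()/np.maximum(h,mm).sum()
        return c/len(views)
    best=None
    for w in p0[2]:
        s=np.array([p0[0]*100,p0[1]*100,w]); 
        o=minimize(cost,s,method="Nelder-Mead",options=dict(initial_simplex=s+np.array([[0,0,0],[.8,0,0],[0,.8,0],[0,0,.25]]),xatol=1e-3,fatol=1e-5))
        if best is None or o.fun<best.fun: best=o
    return best.x[0]*10,best.x[1]*10,np.degrees(best.x[2]),best.fun
PARTS=dict(tall_bricks=[(.041,.058,0,.068)],squat_bricks=[(.055,.039,0,.049)],tiles_a=[(.027,.027,0,.048)],
 ink=[(.037,.040,0,.046),(.02,.02,.046,.066)],long_tray=[(.072,.224,0,.016)],short_tray=[(.072,.159,0,.016)])
def white(d,p,h):
    """bright low-saturation blob round a world point"""
    f=d["frame"]; hsv=cv2.cvtColor(f,cv2.COLOR_RGB2HSV); q=proj(d,np.array([[p[0],p[1],h/2]]))[0].astype(int)
    m=np.zeros(f.shape[:2],np.uint8); n=20; y,x=q[1]-n,q[0]-n
    v=cv2.GaussianBlur(f.max(2),(0,0),.01)[y:y+2*n,x:x+2*n]
    t,b=cv2.threshold(v,0,1,cv2.THRESH_OTSU); k,l=cv2.connectedComponents(b); 
    m[y:y+2*n,x:x+2*n]=(l==l[n,n])&(b>0); return m>0
E
cat > m.py <<'E'
from rig import bot, imaging, finder
from h import *
V={c:imaging.capture(c) for c in("top","side")}
G=dict(long_tray=[(.442,.163)],short_tray=[(.615,.188)],tall_bricks=[(.571,-.318)],squat_bricks=[(.455,-.172)],tiles_a=[(.454,-.294),(.656,-.133)],ink=[(.556,-.19)])
for n,gs in G.items():
    masks={c:finder.outline_of(c,n) for c in V}
    for g in gs:
        h=PARTS[n][0][3]; vs=[]; tag=[]
        for c,d in V.items():
            q=proj(d,np.array([[*g,h/2]]))[0]; best=None
            for r in masks[c]:
                ys,xs=np.nonzero(r["pixels"])
                if len(xs) and np.hypot(xs.mean()-q[0],ys.mean()-q[1])<10: best=r["pixels"];break
            if best is not None: vs.append((d,best)); tag.append(c+"N")
            if "bricks" in n or "tiles" in n: vs.append((d,white(d,g,h))); tag.append(c+"W")
        ws=[0.] if "tray" in n else [0,.5,1.0,1.5,-.5,-1.]
        for v,t in zip(vs,tag): print(n,t,int(v[1].sum()),np.round(fit([v],PARTS[n],(*g,ws)),3))
        if vs: print(n,"ALL",np.round(fit(vs,PARTS[n],(*g,ws)),3))
f=V["side"]["frame"][:,:,::-1]; cv2.imwrite("pics/crop.png",cv2.resize(f[170:320,140:400],(780,450),interpolation=cv2.INTER_CUBIC))
E
python3 m.py
```

```text
long_tray topN 1613 [ 4.3938e+02  1.6705e+02 -6.5330e+00  4.9000e-02]
long_tray sideN 1737 [ 4.41247e+02  1.68878e+02 -6.91400e+00  3.20000e-02]
long_tray ALL [ 4.40491e+02  1.67776e+02 -6.83900e+00  4.60000e-02]
short_tray topN 1097 [6.12224e+02 1.86912e+02 3.60400e+00 4.70000e-02]
short_tray sideN 1072 [6.13675e+02 1.89987e+02 3.28500e+00 3.50000e-02]
short_tray ALL [6.13005e+02 1.88422e+02 3.08700e+00 5.10000e-02]
tall_bricks topN 354 [ 5.76974e+02 -3.13532e+02  1.57519e+02  6.40000e-02]
tall_bricks topW 209 [ 5.84633e+02 -3.16655e+02 -3.37420e+01  4.05000e-01]
tall_bricks sideN 902 [ 5.80244e+02 -3.12949e+02 -2.88050e+01  1.19000e-01]
tall_bricks sideW 0 [ 571. -318.    0.    1.]
tall_bricks ALL [ 5.77966e+02 -3.13825e+02 -2.43760e+01  4.08000e-01]
squat_bricks topN 220 [ 4.60175e+02 -1.70765e+02  4.97910e+01  1.53000e-01]
squat_bricks topW 205 [ 4.61945e+02 -1.69558e+02  4.88710e+01  2.13000e-01]
squat_bricks sideN 533 [ 4.61200e+02 -1.68617e+02  5.20280e+01  1.17000e-01]
squat_bricks sideW 323 [ 4.78214e+02 -1.48058e+02  5.20810e+01  4.44000e-01]
squat_bricks ALL [ 4.60839e+02 -1.69223e+02  5.12680e+01  2.43000e-01]
tiles_a topN 81 [ 4.57967e+02 -2.92310e+02 -4.99310e+01  2.34000e-01]
tiles_a topW 67 [ 4.58765e+02 -2.91746e+02  3.79440e+01  3.47000e-01]
tiles_a sideN 271 [ 4.58310e+02 -2.90958e+02  4.63910e+01  1.67000e-01]
tiles_a sideW 0 [ 454. -294.    0.    1.]
tiles_a ALL [ 4.57902e+02 -2.91883e+02  4.37080e+01  4.41000e-01]
tiles_a topN 92 [ 6.66799e+02 -1.28496e+02  9.98120e+01  1.74000e-01]
tiles_a topW 0 [ 656. -133.    0.    1.]
tiles_a sideN 256 [ 6.68628e+02 -1.26302e+02  2.41850e+01  7.50000e-02]
tiles_a sideW 0 [ 656. -133.    0.    1.]
tiles_a ALL [ 6.67469e+02 -1.27220e+02  2.26790e+01  5.74000e-01]
ink topN 105 [ 5.54909e+02 -1.84007e+02  7.11580e+01  4.22000e-01]
ink sideN 383 [ 5.59759e+02 -1.85023e+02 -3.59700e+01  2.13000e-01]
ink ALL [ 5.59231e+02 -1.85637e+02 -3.42130e+01  3.29000e-01]
```

View pics/crop.png

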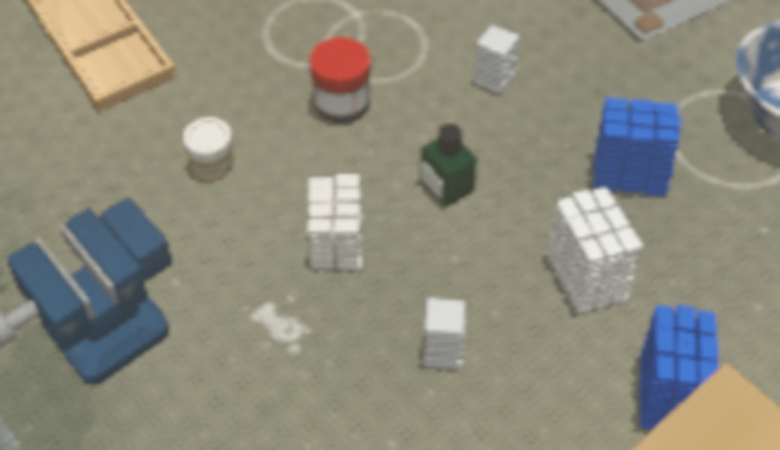

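The crop shows the white tall pile at (597,250), clearly distinct from the blue ones. The squat pile is at (335,222), the tiles at (445,333) and (497,58), and the ink at (448,165). I'll refine the masks with GrabCut.

```bash
cat > gc.py <<'E'
from h import *
V={c:dict(np.load(f"{c}0.npz")) for c in("top","side")}
def up(d,k=4):
    K=d["camera_matrix"].copy(); K[:2]*=k; K[0,2]+=(k-1)/2; K[1,2]+=(k-1)/2
    return dict(d,camera_matrix=K,frame=cv2.resize(d["frame"],None,fx=k,fy=k,interpolation=cv2.INTER_CUBIC))
import h
h.S=1
def fitgc(n,p,V=V):
    vs=[]; out=[]
    for c,d in V.items():
        u=up(d); q=proj(u,np.array([[p[0],p[1],.03]]))[0].astype(int); r=110
        x0,y0=q-r; sub=u["frame"][y0:y0+2*r,x0:x0+2*r]
        K=u["camera_matrix"].copy();K[0,2]-=x0;K[1,2]-=y0; u=dict(u,camera_matrix=K)
        hm=(hullmask(u,PARTS[n],p,(0,0,2*r,2*r))>.5).astype(np.uint8)
        m=np.full(hm.shape,cv2.GC_BGD,np.uint8); k=lambda s:np.ones((s,s),np.uint8)
        m[cv2.dilate(hm,k(21))>0]=cv2.GC_PR_BGD; m[hm>0]=cv2.GC_PR_FGD; m[cv2.erode(hm,k(17))>0]=cv2.GC_FGD
        cv2.grabCut(np.ascontiguousarray(sub[:,:,::-1]),m,None,np.zeros((1,65)),np.zeros((1,65)),6,cv2.GC_INIT_WITH_MASK)
        vs.append((u,(m==1)|(m==3)))
    def cost(s,vs):
        tot=0
        for u,m in vs:
            hm=hullmask(u,PARTS[n],(s[0]/100,s[1]/100,s[2]),(0,0,220,220)); tot+=1-np.minimum(hm,m).sum()/np.maximum(hm,m).sum()
        return tot/len(vs)
    for vv in ([vs[0]],[vs[1]],vs):
        b=None
        for w in (-.35,0,.35):
            s=np.array([p[0]*100,p[1]*100,p[2]+w]); o=minimize(cost,s,args=(vv,),method="Nelder-Mead",options=dict(initial_simplex=s+np.array([[0,0,0],[.5,0,0],[0,.5,0],[0,0,.2]])))
            if b is None or o.fun<b.fun:b=o
        out.append(np.round([b.x[0]*10,b.x[1]*10,np.degrees(b.x[2]),b.fun],2).tolist())
    return out
if __name__=="__main__":
    for n,p in [("tall_bricks",(.578,-.3135,-.45)),("squat_bricks",(.4608,-.1695,.89)),("tiles_a",(.458,-.292,.75)),("tiles_a",(.667,-.1275,.4)),("ink",(.5585,-.185,-.6))]:
        print(n,fitgc(n,p))
    # vise height: leave to view
E
python3 gc.py
```

```text
tall_bricks [[578.05, -313.29, -24.85, 0.12], [581.41, -313.86, -26.21, 0.09], [579.81, -314.2, -26.08, 0.12]]
squat_bricks [[461.59, -169.52, 46.78, 0.13], [459.73, -171.21, 50.53, 0.05], [461.05, -169.73, 49.41, 0.1]]
tiles_a [[457.23, -290.14, 45.2, 0.09], [457.79, -292.72, 40.52, 0.07], [457.95, -291.18, 41.55, 0.11]]
tiles_a [[667.22, -127.27, 12.41, 0.13], [668.05, -127.76, 23.39, 0.08], [667.6, -127.3, 17.69, 0.12]]
ink [[557.3, -182.98, -14.36, 0.18], [558.14, -187.21, -29.64, 0.16], [557.92, -183.63, -14.86, 0.19]]
```

```bash
python3 - <<'E'
from gc import *
E
mv gc.py gcut.py; python3 - <<'E'
from gcut import *
P=[d["camera_matrix"]@np.c_[d["R"],d["t"]] for d in V.values()]
k=.64
a=np.array([[407,416],[433,414]])*k
b=np.array([[140+130/3,170+200/3],[140+168/3,170+240/3]])
X=cv2.triangulatePoints(P[0],P[1],a.T.astype(float),b.T.astype(float));print((X[:3]/X[3]).T.round(3))
for w in(-10,-15,-20,-25,-30,-36,-40):
    q=proj(V["side"],box(.037,.04,0,.046,(.558,-.185,np.radians(w))))
    z=(q-[140,170])*3
    print(w,"bottom",z[::2].round(0).tolist(),"top",z[1::2].round(0).tolist())
f=V["side"]["frame"][:,:,::-1]; cv2.imwrite("pics/ink.png",cv2.resize(f[205:245,270:310],(600,600),interpolation=cv2.INTER_CUBIC))
E
```

```text
[[ 0.338 -0.095  0.078]
 [ 0.339 -0.144  0.082]]
-10 bottom [[437.0, 213.0], [409.0, 178.0], [477.0, 193.0], [449.0, 159.0]] top [[438.0, 175.0], [410.0, 140.0], [480.0, 156.0], [451.0, 121.0]]
-15 bottom [[433.0, 212.0], [410.0, 175.0], [476.0, 196.0], [452.0, 160.0]] top [[435.0, 175.0], [411.0, 138.0], [479.0, 158.0], [454.0, 122.0]]
-20 bottom [[431.0, 211.0], [412.0, 173.0], [475.0, 198.0], [455.0, 160.0]] top [[432.0, 174.0], [412.0, 136.0], [478.0, 160.0], [457.0, 123.0]]
-25 bottom [[428.0, 210.0], [413.0, 171.0], [473.0, 200.0], [457.0, 161.0]] top [[429.0, 173.0], [414.0, 134.0], [476.0, 162.0], [460.0, 124.0]]
-30 bottom [[425.0, 209.0], [415.0, 169.0], [472.0, 202.0], [460.0, 163.0]] top [[426.0, 172.0], [415.0, 132.0], [475.0, 164.0], [462.0, 125.0]]
-36 bottom [[422.0, 207.0], [417.0, 167.0], [470.0, 204.0], [463.0, 164.0]] top [[423.0, 170.0], [418.0, 129.0], [472.0, 167.0], [465.0, 126.0]]
-40 bottom [[420.0, 206.0], [418.0, 166.0], [468.0, 206.0], [465.0, 165.0]] top [[421.0, 169.0], [419.0, 128.0], [471.0, 168.0], [467.0, 128.0]]
```

View pics/ink.png

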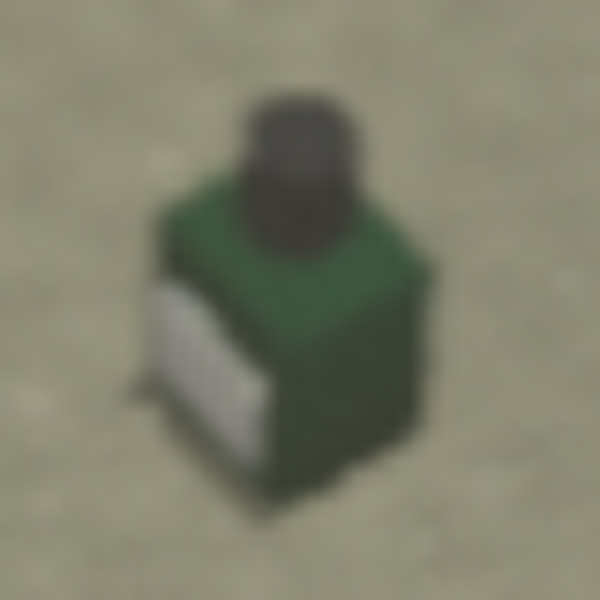

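```bash
python3 - <<'E'
from gcut import *
from scipy.optimize import least_squares
d=V["side"]
ob=np.array([[268,515],[155,390],[420,430],[280,340],[165,220],[430,265]])/15+[270,205]-.5
idx=[0,2,4,1,3,5]
def r(p):
    q=proj(d,box(.037*p[3],.04*p[3],0,p[4],(p[0],p[1],p[2]))); return (q[idx]-ob).ravel()
o=least_squares(r,[.558,-.185,-.1,.9,.046],x_scale=[.01,.01,.1,.1,.01]);print(o.x,np.degrees(o.x[2]),abs(o.fun).max())
cap=np.array([[300,92],[300,258]])/15+[270,205]-.5; print(cap, proj(d,np.array([[o.x[0],o.x[1],.066],[o.x[0],o.x[1],.046]])))
f=V["top"]["frame"][:,:,::-1]; cv2.imwrite("pics/ink2.png",cv2.resize(f[175:215,265:305],(600,600),interpolation=cv2.INTER_CUBIC))
for w in(0,-10):print(((proj(V["top"],box(.037,.04,0,.046,(.56,-.187,np.radians(w))))+.5-[265,175])*15).round().tolist())
E
```

```text
[ 0.55974126 -0.18662071 -0.10685816  0.75712459  0.04172549] -6.1225212884600815 0.33754234140963035
[[289.5        210.63333333]
 [289.5        221.7       ]] [[289.53913294 213.52619067]
 [289.2435993  219.28295204]]
[[429.0, 394.0], [446.0, 354.0], [244.0, 401.0], [254.0, 361.0], [419.0, 227.0], [436.0, 181.0], [236.0, 233.0], [246.0, 188.0]]
[[413.0, 409.0], [430.0, 369.0], [230.0, 384.0], [239.0, 344.0], [434.0, 243.0], [451.0, 198.0], [251.0, 218.0], [262.0, 172.0]]
```

View pics/ink2.png

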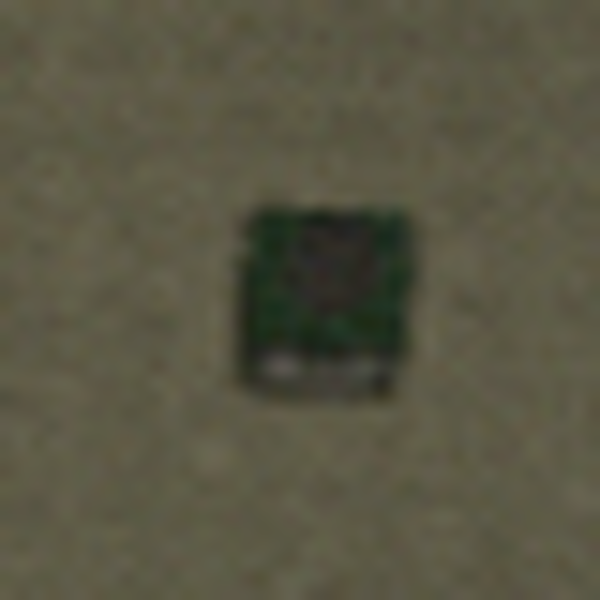

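Ink viewed from the top: it is nearly square to the axes (yaw about -3°), with the cap at crop pixel (335,262), so the centre is about (0.560,-0.186). Starting with the tall bricks.

```bash
cat > leg.py <<'E'
import sys,numpy as np
from rig import bot
s=bot.read_state(); p=np.array(s["position"])*1000; R=s["tcp_rot"]; f=np.degrees(np.arctan2(R[1,1],R[0,1]))
print("t",round(s["time_s"],2),"at",p.round(1),"phi",round(f,2),"op",round(s["opening"]*87,1),"gf",round(s["grasp_force"],1),"F",np.round(s["force"],1))
for a in sys.argv[1:]:   # x,y,z,phi,ncalls  (mm, deg)
    x,y,z,g,n=map(float,a.split(",")); n=int(n); T=np.array([x,y,z])
    for i in range(n):
        k=1/(n-i); d=(T-p)*k; w=round(-(g-f)*k,1); c,sn=np.cos(np.radians(f)),np.sin(np.radians(f))
        L=np.round([-sn*d[0]+c*d[1], c*d[0]+sn*d[1], -d[2]],0)
        print("row",(L/1000).tolist(),"wz",w,"rows>=",round(max(np.linalg.norm(d)/41.7,abs(w)/7.16),1))
        p=p+np.array([-sn*L[0]+c*L[1], c*L[0]+sn*L[1], -L[2]]); f-=w
E
python3 leg.py 579,-314,160,-26,3 579,-314,37,-26,1
```

```text
t 1.6 at [278.4 559.5 219.3] phi 63.54 op 87.0 gf 0.0 F [ 0.   0.4 -0.4]
row [-0.219, -0.216, 0.02] wz 29.8 rows>= 7.4
row [-0.298, -0.078, 0.02] wz 29.9 rows>= 7.4
row [-0.297, 0.08, 0.019] wz 29.8 rows>= 7.4
row [-0.0, 0.001, 0.123] wz 0.0 rows>= 3.0
```

The rows are not in the units I measure in: shifts go in shares of 50 cm and turns go in shares of 360 degrees. I convert before sending: -0.219 m is -0.438, -0.216 m is -0.432, 29.8 degrees is 0.0828.

play_rows([
  [[-0.438,-0.432,0.04,0,0,0.0828],[-0.438,-0.432,0.04,0,0,0.0828],[-0.438,-0.432,0.04,0,0,0.0828],[-0.438,-0.432,0.04,0,0,0.0828],[-0.438,-0.432,0.04,0,0,0.0828],[-0.438,-0.432,0.04,0,0,0.0828],[-0.438,-0.432,0.04,0,0,0.0828],[-0.438,-0.432,0.04,0,0,0.0828]],
], fingers=0.065)

```text
time_s: 2.27
position: [0.379, 0.2647, 0.1992]
tcp_rot: [[-0.553, 0.833, -0.0], [0.833, 0.553, -0.002], [-0.001, -0.001, -1.0]]
force: [0.1, 0.4, -0.5]
opening: 0.744
grasp_force: 0.0
```

In the tool's units: -0.298 m is -0.596, -0.078 m is -0.156, 29.9 degrees is 0.0831.

play_rows([
  [[-0.596,-0.156,0.04,0,0,0.0831],[-0.596,-0.156,0.04,0,0,0.0831],[-0.596,-0.156,0.04,0,0,0.0831],[-0.596,-0.156,0.04,0,0,0.0831],[-0.596,-0.156,0.04,0,0,0.0831],[-0.596,-0.156,0.04,0,0,0.0831],[-0.596,-0.156,0.04,0,0,0.0831],[-0.596,-0.156,0.04,0,0,0.0831]],
])

```text
time_s: 2.93
position: [0.4818, -0.0276, 0.1796]
tcp_rot: [[-0.063, 0.998, 0.004], [0.998, 0.063, -0.003], [-0.003, 0.004, -1.0]]
force: [0.3, 0.5, 0.6]
opening: 0.749
grasp_force: 0.0
```

In the tool's units: -0.297 m is -0.594, 0.08 m is 0.16, 29.8 degrees is 0.0828.

play_rows([
  [[-0.594,0.16,0.038,0,0,0.0828],[-0.594,0.16,0.038,0,0,0.0828],[-0.594,0.16,0.038,0,0,0.0828],[-0.594,0.16,0.038,0,0,0.0828],[-0.594,0.16,0.038,0,0,0.0828],[-0.594,0.16,0.038,0,0,0.0828],[-0.594,0.16,0.038,0,0,0.0828],[-0.594,0.16,0.038,0,0,0.0828]],
])

```text
time_s: 3.6
position: [0.5804, -0.3201, 0.1603]
tcp_rot: [[0.441, 0.898, 0.003], [0.898, -0.441, -0.005], [-0.003, 0.005, -1.0]]
force: [0.6, -0.7, 0.2]
opening: 0.743
grasp_force: 0.0
```

```bash
python3 leg.py 579,-314,37,-26,1
```

```text
t 3.6 at [ 580.4 -320.1  160.3] phi -26.15 op 64.7 gf 0.0 F [ 0.6 -0.7  0.2]
row [0.005, -0.004, 0.123] wz -0.2 rows>= 3.0
```

play_rows([
  [[0,0,0.04,0,0,0],[0,0,0.08,0,0,0],[0,0,0.12,0,0,0],[0,0,0.14,0,0,0],[0,0,0.16,0,0,0],[0,0,0.16,0,0,0],[0,0,0.16,0,0,0]],
])

```text
time_s: 4.18
position: [0.5788, -0.3135, 0.0804]
tcp_rot: [[0.438, 0.899, -0.0], [0.899, -0.438, 0.0], [0.0, -0.0, -1.0]]
force: [0.6, -0.2, 0.4]
opening: 0.747
grasp_force: 0.0
```

```bash
python3 leg.py 579,-314,37,-26,1
```

```text
t 4.18 at [ 578.8 -313.5   80.4] phi -25.94 op 65.0 gf 0.0 F [ 0.6 -0.2  0.4]
row [-0.0, 0.0, 0.043] wz 0.1 rows>= 1.0
```

Settled, so it was just overshoot. Descend, grip and lift.

In the tool's units: 0.043 m is 0.086, 0.038 m is 0.076.

play_rows([
  [[0,0,0.03,0,0,0],[0,0,0.06,0,0,0],[0,0,0.076,0,0,0],[0,0,0.086,0,0,0],[0,0,0.086,0,0,0]],
])

```text
time_s: 4.6
position: [0.5785, -0.3133, 0.037]
tcp_rot: [[0.438, 0.899, -0.001], [0.899, -0.438, 0.0], [0.0, -0.001, -1.0]]
force: [-0.3, 0.1, -1.1]
opening: 0.746
grasp_force: 0.0
```

play_rows([
  [[0,0,0,0,0,0],[0,0,0,0,0,0],[0,0,0,0,0,0],[0,0,0,0,0,0],[0,0,0,0,0,0],[0,0,0,0,0,0]],
], fingers=0.025)

```text
time_s: 5.1
position: [0.5793, -0.3141, 0.0381]
tcp_rot: [[0.438, 0.899, 0.002], [0.899, -0.438, -0.001], [-0.001, 0.002, -1.0]]
force: [1.1, -1.4, 2.8]
opening: 0.472
grasp_force: 29.4
```

In the tool's units: -0.123 m is -0.246, -0.12 m is -0.24.

play_rows([
  [[0,0,-0.02,0,0,0],[0,0,-0.06,0,0,0],[0,0,-0.1,0,0,0],[0,0,-0.16,0,0,0],[0,0,-0.2,0,0,0],[0,0,-0.24,0,0,0],[0,0,-0.246,0,0,0],[0,0,-0.246,0,0,0]],
])

```text
time_s: 5.77
position: [0.5791, -0.3138, 0.162]
tcp_rot: [[0.438, 0.899, 0.002], [0.899, -0.438, -0.002], [-0.001, 0.003, -1.0]]
force: [0.9, 0.0, -2.3]
opening: 0.472
grasp_force: 29.4
```

```bash
python3 leg.py 440.5,168,160,-6.8,2 440.5,168,43,-6.8,1; python3 - <<'E'
from rig import imaging
import cv2
d=imaging.capture("side"); cv2.imwrite("pics/hold.png",cv2.resize(d["frame"][120:320,240:480,::-1],(720,600)))
E
```

```text
t 5.77 at [ 579.1 -313.8  162. ] phi -25.96 op 41.0 gf 29.4 F [ 0.9  0.  -2.3]
row [0.186, -0.168, 0.001] wz -9.6 rows>= 6.0
row [0.212, -0.134, 0.001] wz -9.6 rows>= 6.0
row [-0.0, -0.0, 0.117] wz 0.0 rows>= 2.8
```

View pics/hold.png

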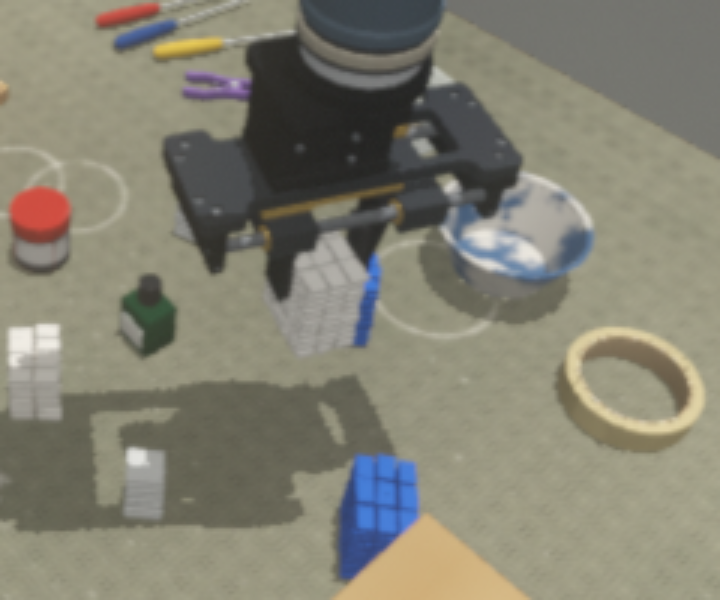

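The white tall pile is held centrally at (325,290), with the opening at 41 mm. Carry it to the tray.

In the tool's units: 0.186 m is 0.372, 0.175 m is 0.35, -9.6 degrees is -0.0267.

play_rows([
  [[0.06,-0.054,0,0,0,-0.0042],[0.12,-0.108,0,0,0,-0.0083],[0.18,-0.162,0,0,0,-0.0128],[0.24,-0.216,0,0,0,-0.0172],[0.3,-0.27,0,0,0,-0.0217],[0.35,-0.316,0,0,0,-0.025],[0.372,-0.336,0,0,0,-0.0267],[0.372,-0.336,0,0,0,-0.0267]],
])

```text
time_s: 6.48
position: [0.5053, -0.0687, 0.1586]
tcp_rot: [[0.278, 0.961, -0.007], [0.961, -0.278, 0.003], [0.001, -0.007, -1.0]]
force: [-0.6, -0.5, -2.9]
opening: 0.473
grasp_force: 29.4
```

In the tool's units: 0.212 m is 0.424, 0.2 m is 0.4, -9.6 degrees is -0.0267.

play_rows([
  [[0.06,-0.038,0,0,0,-0.0042],[0.13,-0.082,0,0,0,-0.0083],[0.2,-0.126,0,0,0,-0.0128],[0.27,-0.17,0,0,0,-0.0172],[0.34,-0.214,0,0,0,-0.0217],[0.4,-0.252,0,0,0,-0.025],[0.424,-0.268,0,0,0,-0.0267],[0.424,-0.268,0,0,0,-0.0267]],
])

```text
time_s: 7.15
position: [0.4393, 0.1704, 0.1595]
tcp_rot: [[0.114, 0.993, -0.002], [0.993, -0.114, 0.0], [-0.0, -0.002, -1.0]]
force: [-1.0, -0.7, -1.2]
opening: 0.469
grasp_force: 29.4
```

In the tool's units: 0.08 m is 0.16, 0.07 m is 0.14.

play_rows([
  [[0,0,0.02,0,0,0],[0,0,0.06,0,0,0],[0,0,0.1,0,0,0],[0,0,0.14,0,0,0],[0,0,0.16,0,0,0],[0,0,0.16,0,0,0],[0,0,0.16,0,0,0]],
])

```text
time_s: 7.73
position: [0.4409, 0.1672, 0.0795]
tcp_rot: [[0.119, 0.993, -0.001], [0.993, -0.119, -0.001], [-0.001, -0.001, -1.0]]
force: [0.3, 0.2, -2.0]
opening: 0.471
grasp_force: 29.4
```

```bash
python3 leg.py 440.5,168,43,-6.8,1; python3 - <<'E'
from rig import imaging
import cv2
d=imaging.capture("side"); cv2.imwrite("pics/pl.png",cv2.resize(d["frame"][100:240,120:260,::-1],(600,600)))
E
```

```text
t 7.73 at [440.9 167.2  79.5] phi -6.86 op 41.0 gf 29.4 F [ 0.3  0.2 -2. ]
row [0.001, -0.001, 0.036] wz -0.1 rows>= 0.9
```

View pics/pl.png

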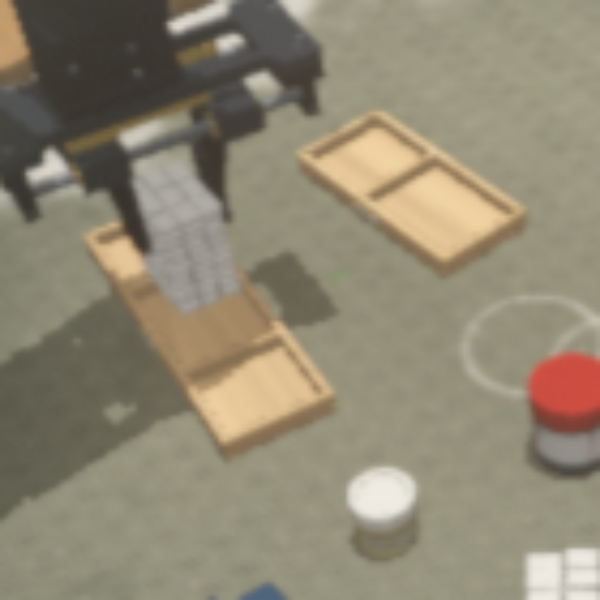

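The pile hangs square above the middle compartment at (195,300). Lower, release and raise.

In the tool's units: 0.036 m is 0.072, -0.001 m is -0.002.

play_rows([
  [[0,-0.002,0.02,0,0,0],[0,-0.002,0.04,0,0,0],[0,-0.002,0.06,0,0,0],[0,-0.002,0.068,0,0,0],[0,-0.002,0.072,0,0,0],[0,-0.002,0.072,0,0,0],[0,-0.002,0.072,0,0,0]],
])

```text
time_s: 8.37
position: [0.4398, 0.1685, 0.0449]
tcp_rot: [[0.118, 0.993, 0.001], [0.993, -0.118, 0.0], [0.0, 0.001, -1.0]]
force: [-0.5, 0.6, -2.2]
opening: 0.472
grasp_force: 29.4
```

play_rows([
  [[0,0,0,0,0,0],[0,0,0,0,0,0],[0,0,0,0,0,0],[0,0,0,0,0,0]],
], fingers=0.058)

```text
time_s: 8.7
position: [0.4395, 0.1686, 0.0448]
tcp_rot: [[0.118, 0.993, 0.001], [0.993, -0.118, 0.0], [0.0, 0.001, -1.0]]
force: [0.4, -0.4, -0.2]
opening: 0.643
grasp_force: 0.0
```

In the tool's units: -0.137 m is -0.274, -0.12 m is -0.24.

play_rows([
  [[0,0,-0.03,0,0,0],[0,0,-0.08,0,0,0],[0,0,-0.16,0,0,0],[0,0,-0.24,0,0,0],[0,0,-0.274,0,0,0],[0,0,-0.274,0,0,0]],
])

```text
time_s: 9.2
position: [0.4422, 0.1691, 0.1858]
tcp_rot: [[0.117, 0.993, 0.01], [0.993, -0.117, 0.001], [0.003, 0.01, -1.0]]
force: [1.0, -0.5, -0.6]
opening: 0.666
grasp_force: 0.0
```

```bash
python3 leg.py 458,-291.5,180,-48,2 458,-291.5,38,-48,1
```

```text
t 9.2 at [442.2 169.1 185.8] phi -6.74 op 57.9 gf 0.0 F [ 1.  -0.5 -0.6]
row [-0.228, 0.035, 0.003] wz 20.6 rows>= 5.5
row [-0.201, 0.113, 0.003] wz 20.7 rows>= 5.5
row [0.0, -0.0, 0.142] wz -0.0 rows>= 3.4
```

In the tool's units: -0.228 m is -0.456, 0.035 m is 0.07, 20.6 degrees is 0.0572.

play_rows([
  [[-0.456,0.07,0.006,0,0,0.0572],[-0.456,0.07,0.006,0,0,0.0572],[-0.456,0.07,0.006,0,0,0.0572],[-0.456,0.07,0.006,0,0,0.0572],[-0.456,0.07,0.006,0,0,0.0572],[-0.456,0.07,0.006,0,0,0.0572],[-0.456,0.07,0.006,0,0,0.0572],[-0.456,0.07,0.006,0,0,0.0572]],
], fingers=0.05)

```text
time_s: 9.87
position: [0.4463, -0.0628, 0.1774]
tcp_rot: [[0.463, 0.887, -0.002], [0.887, -0.463, 0.001], [0.0, -0.002, -1.0]]
force: [0.0, 1.0, -0.7]
opening: 0.571
grasp_force: 0.0
```

In the tool's units: -0.201 m is -0.402, 0.113 m is 0.226, 20.7 degrees is 0.0575.

play_rows([
  [[-0.402,0.226,0.006,0,0,0.0575],[-0.402,0.226,0.006,0,0,0.0575],[-0.402,0.226,0.006,0,0,0.0575],[-0.402,0.226,0.006,0,0,0.0575],[-0.402,0.226,0.006,0,0,0.0575],[-0.402,0.226,0.006,0,0,0.0575],[-0.402,0.226,0.006,0,0,0.0575],[-0.402,0.226,0.006,0,0,0.0575]],
])

```text
time_s: 10.53
position: [0.4549, -0.2914, 0.1744]
tcp_rot: [[0.744, 0.668, -0.001], [0.668, -0.744, 0.002], [0.0, -0.003, -1.0]]
force: [-0.2, 1.4, 0.7]
opening: 0.568
grasp_force: 0.0
```

In the tool's units: 0.1 m is 0.2, 0.08 m is 0.16.

play_rows([
  [[0,0,0.04,0,0,0],[0,0,0.1,0,0,0],[0,0,0.16,0,0,0],[0,0,0.2,0,0,0],[0,0,0.2,0,0,0],[0,0,0.2,0,0,0]],
])

```text
time_s: 11.03
position: [0.4544, -0.2892, 0.0745]
tcp_rot: [[0.742, 0.67, -0.003], [0.67, -0.742, 0.004], [0.0, -0.005, -1.0]]
force: [0.3, -0.6, 0.3]
opening: 0.575
grasp_force: 0.0
```

```bash
python3 leg.py 458,-291.5,37,-48,1; python3 - <<'E'
from rig import imaging
import numpy as np,cv2
d=imaging.capture("top"); np.savez("top1.npz",**d)
cv2.imwrite("pics/t1.png",cv2.resize(d["frame"][190:250,125:225,::-1],(800,480),interpolation=cv2.INTER_CUBIC))
E
```

```text
t 11.03 at [ 454.4 -289.2   74.5] phi -47.91 op 50.0 gf 0.0 F [ 0.3 -0.6  0.3]
row [0.001, 0.004, 0.037] wz 0.1 rows>= 0.9
```

View pics/t1.png

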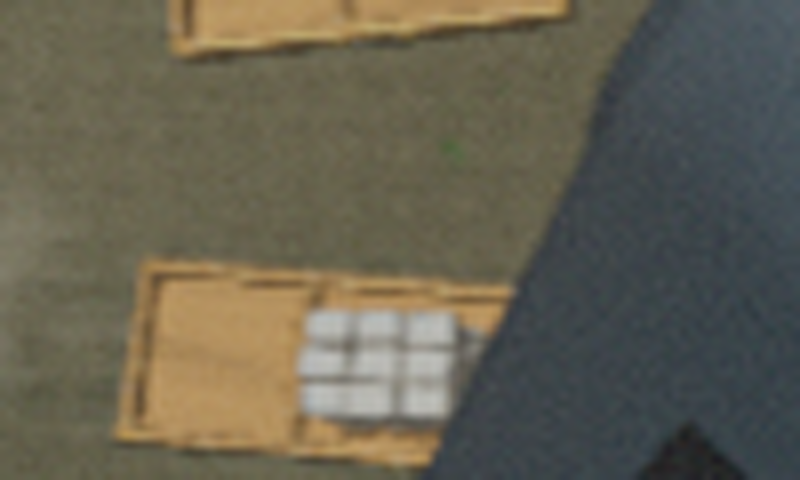

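The tall pile stands in the middle compartment at (378,365). Now pick up the tiles.

In the tool's units: 0.038 m is 0.076, 0.037 m is 0.074.

play_rows([
  [[0.002,0.008,0,0,0,0],[0.002,0.008,0.03,0,0,0],[0.002,0.008,0.06,0,0,0],[0.002,0.008,0.074,0,0,0],[0.002,0.008,0.076,0,0,0],[0.002,0.008,0.076,0,0,0]],
])

```text
time_s: 11.58
position: [0.4589, -0.295, 0.038]
tcp_rot: [[0.744, 0.668, 0.001], [0.668, -0.744, -0.001], [0.0, 0.001, -1.0]]
force: [0.1, 0.0, -0.2]
opening: 0.576
grasp_force: 0.0
```

play_rows([
  [[0,0,0,0,0,0],[0,0,0,0,0,0],[0,0,0,0,0,0],[0,0,0,0,0,0],[0,0,0,0,0,0],[0,0,0,0,0,0]],
], fingers=0.015)

```text
time_s: 12.08
position: [0.4587, -0.2949, 0.0377]
tcp_rot: [[0.744, 0.668, 0.001], [0.668, -0.744, -0.0], [0.0, 0.001, -1.0]]
force: [0.4, 0.1, 1.4]
opening: 0.313
grasp_force: 29.7
```

In the tool's units: -0.14 m is -0.28, -0.13 m is -0.26.

play_rows([
  [[0,0,-0.02,0,0,0],[0,0,-0.06,0,0,0],[0,0,-0.1,0,0,0],[0,0,-0.16,0,0,0],[0,0,-0.22,0,0,0],[0,0,-0.26,0,0,0],[0,0,-0.28,0,0,0],[0,0,-0.28,0,0,0]],
])

```text
time_s: 12.75
position: [0.4596, -0.2958, 0.1801]
tcp_rot: [[0.744, 0.668, 0.004], [0.668, -0.744, -0.004], [0.0, 0.006, -1.0]]
force: [-0.6, -0.0, 0.4]
opening: 0.309
grasp_force: 29.7
```

```bash
python3 leg.py 449.6,244.5,170,-6.8,2 449.6,244.5,42,-6.8,1
```

```text
t 12.75 at [ 459.6 -295.8  180.1] phi -48.05 op 26.9 gf 29.7 F [-0.6 -0.   0.4]
row [0.177, -0.204, 0.005] wz -20.6 rows>= 6.5
row [0.237, -0.129, 0.005] wz -20.7 rows>= 6.5
row [0.0, -0.0, 0.128] wz 0.0 rows>= 3.1
```

In the tool's units: -0.204 m is -0.408, 0.177 m is 0.354, -20.6 degrees is -0.0572.

play_rows([
  [[0.05,-0.058,0,0,0,-0.0083],[0.1,-0.116,0,0,0,-0.0167],[0.15,-0.172,0,0,0,-0.025],[0.2,-0.23,0,0,0,-0.0333],[0.25,-0.288,0,0,0,-0.0417],[0.3,-0.346,0,0,0,-0.05],[0.344,-0.396,0,0,0,-0.0556],[0.354,-0.408,0,0,0,-0.0572]],
])

```text
time_s: 13.42
position: [0.4506, -0.02, 0.1758]
tcp_rot: [[0.457, 0.89, -0.006], [0.89, -0.457, 0.003], [0.0, -0.007, -1.0]]
force: [-0.2, -0.5, -0.3]
opening: 0.314
grasp_force: 29.7
```

In the tool's units: 0.237 m is 0.474, 0.23 m is 0.46, -20.7 degrees is -0.0575.

play_rows([
  [[0.07,-0.038,0,0,0,-0.0083],[0.14,-0.076,0,0,0,-0.0167],[0.21,-0.114,0,0,0,-0.025],[0.28,-0.152,0,0,0,-0.0333],[0.35,-0.19,0,0,0,-0.0417],[0.41,-0.224,0,0,0,-0.05],[0.46,-0.25,0,0,0,-0.0556],[0.474,-0.258,0,0,0,-0.0575]],
])

```text
time_s: 14.08
position: [0.4481, 0.2482, 0.1762]
tcp_rot: [[0.113, 0.994, -0.001], [0.994, -0.113, 0.001], [0.001, -0.001, -1.0]]
force: [0.4, -0.3, -1.0]
opening: 0.312
grasp_force: 29.7
```

In the tool's units: 0.11 m is 0.22, 0.105 m is 0.21.

play_rows([
  [[0,0,0.02,0,0,0],[0,0,0.06,0,0,0],[0,0,0.12,0,0,0],[0,0,0.18,0,0,0],[0,0,0.21,0,0,0],[0,0,0.22,0,0,0],[0,0,0.22,0,0,0],[0,0,0.22,0,0,0]],
])

```text
time_s: 14.75
position: [0.4488, 0.2439, 0.0671]
tcp_rot: [[0.119, 0.993, -0.001], [0.993, -0.119, -0.0], [-0.001, -0.001, -1.0]]
force: [0.3, 0.2, -0.9]
opening: 0.311
grasp_force: 29.7
```

```bash
python3 leg.py 449.6,244.5,42,-6.8,1
```

```text
t 14.75 at [448.8 243.9  67.1] phi -6.85 op 27.0 gf 29.7 F [ 0.3  0.2 -0.9]
row [0.001, 0.001, 0.025] wz -0.1 rows>= 0.6
```

In the tool's units: 0.025 m is 0.05, 0.024 m is 0.048.

play_rows([
  [[0,0,0.02,0,0,0],[0,0,0.036,0,0,0],[0,0,0.044,0,0,0],[0,0,0.048,0,0,0],[0,0,0.05,0,0,0],[0,0,0.05,0,0,0]],
])

```text
time_s: 15.25
position: [0.4484, 0.2451, 0.0428]
tcp_rot: [[0.117, 0.993, -0.0], [0.993, -0.117, -0.0], [-0.0, -0.0, -1.0]]
force: [-0.6, -0.7, 2.6]
opening: 0.309
grasp_force: 29.7
```

play_rows([
  [[0,0,0,0,0,0],[0,0,0,0,0,0],[0,0,0,0,0,0],[0,0,0,0,0,0]],
], fingers=0.045)

```text
time_s: 15.58
position: [0.4488, 0.2451, 0.0424]
tcp_rot: [[0.118, 0.993, 0.0], [0.993, -0.118, 0.0], [0.0, 0.0, -1.0]]
force: [0.3, 0.2, 0.9]
opening: 0.493
grasp_force: 0.0
```

In the tool's units: -0.13 m is -0.26, -0.11 m is -0.22.

play_rows([
  [[0,0,-0.03,0,0,0],[0,0,-0.08,0,0,0],[0,0,-0.16,0,0,0],[0,0,-0.22,0,0,0],[0,0,-0.26,0,0,0],[0,0,-0.26,0,0,0],[0,0,-0.26,0,0,0]],
])

```text
time_s: 16.17
position: [0.4492, 0.2453, 0.1733]
tcp_rot: [[0.118, 0.993, 0.003], [0.993, -0.118, 0.001], [0.001, 0.003, -1.0]]
force: [0.3, -0.4, -1.2]
opening: 0.518
grasp_force: 0.0
```

```bash
python3 leg.py 560,-186,175,-3,2 560,-186,38,-3,1
```

```text
t 16.17 at [449.2 245.3 173.3] phi -6.75 op 45.0 gf 0.0 F [ 0.3 -0.4 -1.2]
row [-0.208, 0.08, -0.001] wz -1.9 rows>= 5.3
row [-0.21, 0.074, -0.001] wz -1.9 rows>= 5.3
row [0.0, -0.0, 0.137] wz 0.0 rows>= 3.3
```

In the tool's units: -0.208 m is -0.416, 0.08 m is 0.16, -1.9 degrees is -0.0053.

play_rows([
  [[-0.416,0.16,-0.002,0,0,-0.0053],[-0.416,0.16,-0.002,0,0,-0.0053],[-0.416,0.16,-0.002,0,0,-0.0053],[-0.416,0.16,-0.002,0,0,-0.0053],[-0.416,0.16,-0.002,0,0,-0.0053],[-0.416,0.16,-0.002,0,0,-0.0053],[-0.416,0.16,-0.002,0,0,-0.0053]],
], fingers=0.065)

```text
time_s: 16.75
position: [0.5041, 0.0255, 0.1715]
tcp_rot: [[0.09, 0.996, -0.002], [0.996, -0.09, -0.0], [-0.001, -0.002, -1.0]]
force: [0.1, 0.1, -1.0]
opening: 0.74
grasp_force: 0.0
```

In the tool's units: -0.21 m is -0.42, -0.001 m is -0.002, -1.9 degrees is -0.0053.

play_rows([
  [[-0.42,0.148,-0.002,0,0,-0.0053],[-0.42,0.148,-0.002,0,0,-0.0053],[-0.42,0.148,-0.002,0,0,-0.0053],[-0.42,0.148,-0.002,0,0,-0.0053],[-0.42,0.148,-0.002,0,0,-0.0053],[-0.42,0.148,-0.002,0,0,-0.0053],[-0.42,0.148,-0.002,0,0,-0.0053]],
])

```text
time_s: 17.33
position: [0.5601, -0.1891, 0.1727]
tcp_rot: [[0.055, 0.998, -0.0], [0.998, -0.055, -0.0], [-0.0, -0.0, -1.0]]
force: [0.5, -0.0, 0.7]
opening: 0.75
grasp_force: 0.0
```

In the tool's units: 0.085 m is 0.17, 0.08 m is 0.16.

play_rows([
  [[0,0,0.04,0,0,0],[0,0,0.1,0,0,0],[0,0,0.16,0,0,0],[0,0,0.17,0,0,0],[0,0,0.17,0,0,0],[0,0,0.17,0,0,0]],
])

```text
time_s: 17.83
position: [0.5593, -0.1848, 0.0894]
tcp_rot: [[0.05, 0.999, -0.001], [0.999, -0.05, 0.001], [0.001, -0.001, -1.0]]
force: [0.1, 0.1, 1.4]
opening: 0.745
grasp_force: 0.0
```

```bash
python3 leg.py 560,-186,36,-3,1; python3 - <<'E'
from rig import imaging
import cv2
d=imaging.capture("side"); cv2.imwrite("pics/ink3.png",cv2.resize(d["frame"][150:270,220:360,::-1],(700,600),interpolation=cv2.INTER_CUBIC))
E
```

```text
t 17.83 at [ 559.3 -184.8   89.4] phi -2.88 op 64.8 gf 0.0 F [0.1 0.1 1.4]
row [-0.001, 0.001, 0.053] wz 0.1 rows>= 1.3
```

View pics/ink3.png

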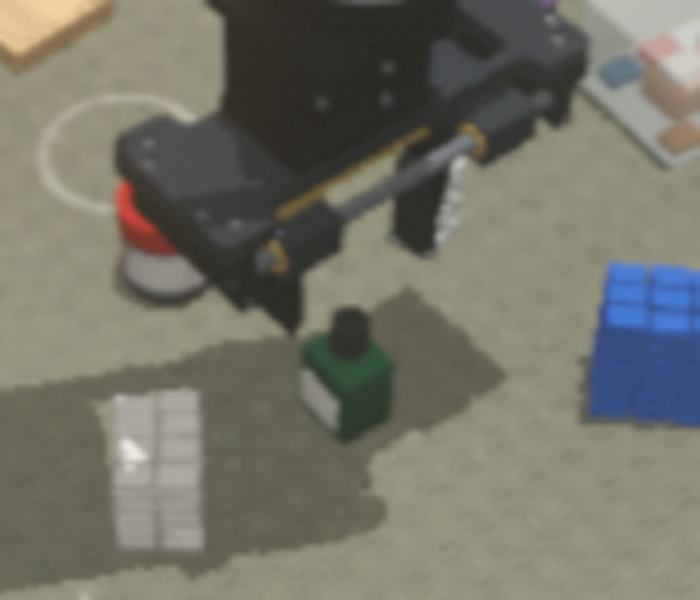

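```bash
python3 - <<'E'
from gcut import *
d=V["side"]
for x,y in((.5593,-.1848),(.56,-.187),(.56,-.195),(.55,-.187)):
    q=proj(d,np.array([[x,y,.072],[x,y,.066],[x,y,.046],[x,y,0]])); print(x,y,((q+.5-[220,150])*5).round().tolist())
E
```

```text
0.5593 -0.1848 [[347.0, 309.0], [347.0, 318.0], [345.0, 347.0], [342.0, 410.0]]
0.56 -0.187 [[352.0, 312.0], [351.0, 320.0], [350.0, 349.0], [346.0, 412.0]]
0.56 -0.195 [[364.0, 322.0], [363.0, 331.0], [362.0, 359.0], [358.0, 422.0]]
0.55 -0.187 [[335.0, 323.0], [335.0, 331.0], [333.0, 360.0], [331.0, 423.0]]
```

The ink cap at (350,318) matches a bottle at (0.560,-0.186), which lies between the fingers. Pick it up.

In the tool's units: 0.053 m is 0.106, 0.052 m is 0.104.

play_rows([
  [[-0.002,0.002,0.03,0,0,0],[-0.002,0.002,0.06,0,0,0],[-0.002,0.002,0.09,0,0,0],[-0.002,0.002,0.104,0,0,0],[-0.002,0.002,0.106,0,0,0],[-0.002,0.002,0.106,0,0,0]],
])

```text
time_s: 18.38
position: [0.561, -0.1876, 0.0372]
tcp_rot: [[0.051, 0.999, 0.001], [0.999, -0.051, -0.001], [-0.001, 0.001, -1.0]]
force: [-0.0, 0.2, 0.3]
opening: 0.748
grasp_force: 0.0
```

play_rows([
  [[0,0,0,0,0,0],[0,0,0,0,0,0],[0,0,0,0,0,0],[0,0,0,0,0,0],[0,0,0,0,0,0],[0,0,0,0,0,0]],
], fingers=0.022)

```text
time_s: 18.88
position: [0.5605, -0.1875, 0.0365]
tcp_rot: [[0.052, 0.999, 0.0], [0.999, -0.052, -0.0], [-0.0, 0.0, -1.0]]
force: [0.6, -0.8, -0.0]
opening: 0.379
grasp_force: 0.0
```

In the tool's units: -0.14 m is -0.28, -0.13 m is -0.26.

play_rows([
  [[0,0,-0.02,0,0,0],[0,0,-0.06,0,0,0],[0,0,-0.1,0,0,0],[0,0,-0.16,0,0,0],[0,0,-0.22,0,0,0],[0,0,-0.26,0,0,0],[0,0,-0.28,0,0,0],[0,0,-0.28,0,0,0]],
])

```text
time_s: 19.55
position: [0.562, -0.1882, 0.1795]
tcp_rot: [[0.051, 0.999, 0.005], [0.999, -0.051, -0.003], [-0.003, 0.005, -1.0]]
force: [-0.1, -0.1, -0.1]
opening: 0.253
grasp_force: 0.0
```

```bash
python3 leg.py 431.4,91.5,175,-6.8,1 431.4,91.5,41,-6.8,1
```

```text
t 19.55 at [ 562.  -188.2  179.5] phi -2.95 op 22.0 gf 0.0 F [-0.1 -0.1 -0.1]
row [0.273, -0.145, 0.004] wz 3.8 rows>= 7.4
row [-0.0, 0.0, 0.134] wz 0.0 rows>= 3.2
```

Nothing was gripped. Look.

```bash
python3 - <<'E'
from rig import imaging
import cv2,numpy as np
o=[]
for c,(y,x) in dict(side=(170,220),top=(160,230)).items():
    d=imaging.capture(c); np.savez(c+"2.npz",**d); o.append(cv2.resize(d["frame"][y:y+100,x:x+100,::-1],(400,400),interpolation=cv2.INTER_CUBIC))
cv2.imwrite("pics/ink4.png",np.hstack(o))
E
```

```text
(no output)
```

View pics/ink4.png

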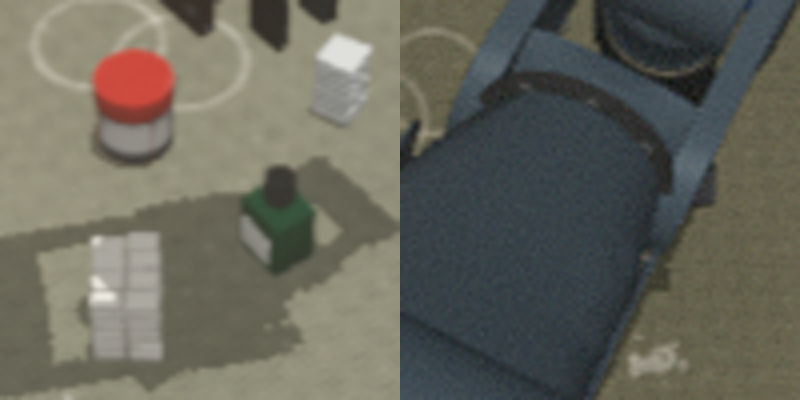

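The bottle still stands upright at (278,225). It looks about 31 mm wide, narrower than assumed, and the fingers were still closing when I lifted. I'll go down again and close fully before lifting.

In the tool's units: 0.1 m is 0.2, 0.09 m is 0.18.

play_rows([
  [[0,-0.002,0,0,0,0],[0,-0.002,0,0,0,0],[0,-0.002,0.06,0,0,0],[0,-0.002,0.12,0,0,0],[0,-0.002,0.18,0,0,0],[0,-0.002,0.2,0,0,0],[0,-0.002,0.2,0,0,0],[0,-0.002,0.2,0,0,0]],
], fingers=0.065)

```text
time_s: 20.32
position: [0.5592, -0.1873, 0.0757]
tcp_rot: [[0.052, 0.999, -0.002], [0.999, -0.052, 0.001], [0.001, -0.002, -1.0]]
force: [0.1, 0.2, -0.5]
opening: 0.722
grasp_force: 0.0
```

In the tool's units: 0.042 m is 0.084, 0.04 m is 0.08.

play_rows([
  [[0,0,0.03,0,0,0],[0,0,0.06,0,0,0],[0,0,0.08,0,0,0],[0,0,0.084,0,0,0],[0,0,0.084,0,0,0]],
])

```text
time_s: 20.73
position: [0.5597, -0.1876, 0.0347]
tcp_rot: [[0.052, 0.999, 0.0], [0.999, -0.052, -0.0], [-0.0, 0.0, -1.0]]
force: [-0.8, -0.1, 0.9]
opening: 0.746
grasp_force: 0.0
```

play_rows([
  [[0,0,0,0,0,0],[0,0,0,0,0,0],[0,0,0,0,0,0],[0,0,0,0,0,0],[0,0,0,0,0,0],[0,0,0,0,0,0],[0,0,0,0,0,0],[0,0,0,0,0,0]],
], fingers=0.025)

```text
time_s: 21.4
position: [0.5598, -0.1875, 0.0346]
tcp_rot: [[0.052, 0.999, 0.001], [0.999, -0.052, -0.0], [-0.0, 0.001, -1.0]]
force: [0.3, 0.6, 1.9]
opening: 0.336
grasp_force: 29.9
```

```bash
python3 - <<'E'
from gcut import *
o=[]
a=V["side"]["frame"][100:160,340:400,::-1]; b=V["top"]["frame"][55:95,230:270,::-1]
cv2.imwrite("pics/cand.png",np.hstack([cv2.resize(a,(400,400),interpolation=cv2.INTER_CUBIC),cv2.resize(b,(400,400),interpolation=cv2.INTER_CUBIC)]))
E
python3 leg.py
```

```text
t 21.4 at [ 559.8 -187.5   34.6] phi -2.96 op 29.3 gf 29.9 F [0.3 0.6 1.9]
```

View pics/cand.png

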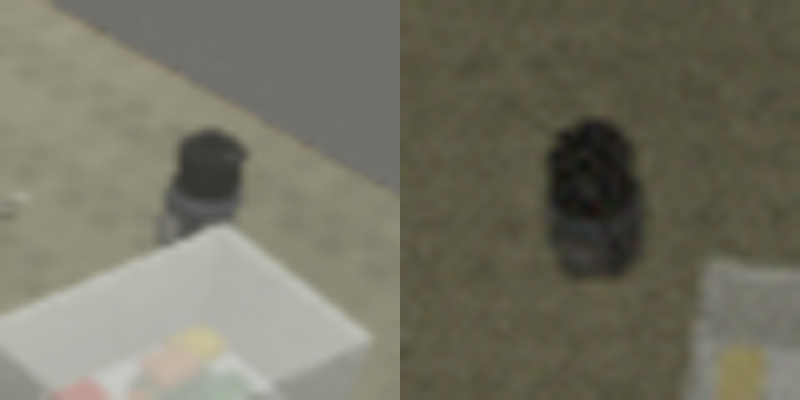

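The other dark object (205,190) is a round grey jar, so the square green bottle is the ink. It's now gripped at 29 mm with full force. Lift and carry.

In the tool's units: -0.135 m is -0.27, -0.13 m is -0.26.

play_rows([
  [[0,0,-0.02,0,0,0],[0,0,-0.06,0,0,0],[0,0,-0.1,0,0,0],[0,0,-0.16,0,0,0],[0,0,-0.22,0,0,0],[0,0,-0.26,0,0,0],[0,0,-0.27,0,0,0],[0,0,-0.27,0,0,0]],
])

```text
time_s: 22.07
position: [0.5602, -0.1878, 0.1714]
tcp_rot: [[0.052, 0.999, 0.003], [0.999, -0.052, -0.002], [-0.002, 0.003, -1.0]]
force: [-0.4, 0.4, -1.1]
opening: 0.335
grasp_force: 29.9
```

```bash
python3 leg.py 431.4,91.5,170,-6.8,1 431.4,91.5,40,-6.8,1
```

```text
t 22.07 at [ 560.2 -187.8  171.4] phi -2.95 op 29.1 gf 29.9 F [-0.4  0.4 -1.1]
row [0.272, -0.143, 0.001] wz 3.8 rows>= 7.4
row [0.0, -0.0, 0.13] wz 0.0 rows>= 3.1
```

In the tool's units: 0.272 m is 0.544, -0.143 m is -0.286, 3.8 degrees is 0.0106.

play_rows([
  [[0.072,-0.038,0,0,0,0.0014],[0.144,-0.076,0,0,0,0.0028],[0.216,-0.114,0,0,0,0.0042],[0.288,-0.152,0,0,0,0.0056],[0.36,-0.19,0,0,0,0.0069],[0.432,-0.228,0,0,0,0.0083],[0.5,-0.262,0,0,0,0.0097],[0.544,-0.286,0,0,0,0.0106]],
])

```text
time_s: 22.73
position: [0.4264, 0.0942, 0.1677]
tcp_rot: [[0.117, 0.993, -0.006], [0.993, -0.117, 0.001], [0.0, -0.007, -1.0]]
force: [-0.4, 0.5, -0.7]
opening: 0.333
grasp_force: 29.9
```

In the tool's units: 0.105 m is 0.21, 0.1 m is 0.2.

play_rows([
  [[0,0,0,0,0,0],[0,0,0.04,0,0,0],[0,0,0.1,0,0,0],[0,0,0.16,0,0,0],[0,0,0.2,0,0,0],[0,0,0.21,0,0,0],[0,0,0.21,0,0,0],[0,0,0.21,0,0,0]],
])

```text
time_s: 23.4
position: [0.4307, 0.0913, 0.0641]
tcp_rot: [[0.118, 0.993, -0.001], [0.993, -0.118, -0.0], [-0.0, -0.001, -1.0]]
force: [0.5, -0.7, -1.0]
opening: 0.338
grasp_force: 29.9
```

```bash
python3 leg.py 431.4,91.5,39.5,-6.8,1
```

```text
t 23.4 at [430.7  91.3  64.1] phi -6.78 op 29.4 gf 29.9 F [ 0.5 -0.7 -1. ]
row [0.0, 0.001, 0.025] wz 0.0 rows>= 0.6
```

In the tool's units: 0.025 m is 0.05, 0.001 m is 0.002.

play_rows([
  [[0,0.002,0.02,0,0,0],[0,0.002,0.036,0,0,0],[0,0.002,0.044,0,0,0],[0,0.002,0.048,0,0,0],[0,0.002,0.05,0,0,0],[0,0.002,0.05,0,0,0]],
])

```text
time_s: 23.9
position: [0.4318, 0.0915, 0.0396]
tcp_rot: [[0.118, 0.993, 0.0], [0.993, -0.118, -0.0], [-0.0, 0.0, -1.0]]
force: [-0.4, 0.8, -1.5]
opening: 0.337
grasp_force: 29.9
```

play_rows([
  [[0,0,0,0,0,0],[0,0,0,0,0,0],[0,0,0,0,0,0],[0,0,0,0,0,0]],
], fingers=0.05)

```text
time_s: 24.23
position: [0.4319, 0.0915, 0.0396]
tcp_rot: [[0.118, 0.993, 0.001], [0.993, -0.118, -0.0], [0.0, 0.001, -1.0]]
force: [-0.2, -1.1, 0.0]
opening: 0.535
grasp_force: 0.0
```

In the tool's units: -0.13 m is -0.26, -0.11 m is -0.22.

play_rows([
  [[0,0,-0.03,0,0,0],[0,0,-0.08,0,0,0],[0,0,-0.16,0,0,0],[0,0,-0.22,0,0,0],[0,0,-0.26,0,0,0],[0,0,-0.26,0,0,0],[0,0,-0.26,0,0,0]],
])

```text
time_s: 24.82
position: [0.4323, 0.0915, 0.1704]
tcp_rot: [[0.118, 0.993, 0.003], [0.993, -0.118, -0.0], [0.0, 0.003, -1.0]]
force: [0.6, 0.4, -0.3]
opening: 0.574
grasp_force: 0.0
```

```bash
python3 leg.py 461,-170,170,-40.5,1 461,-170,39,-40.5,1
```

```text
t 24.82 at [432.3  91.5 170.4] phi -6.75 op 49.9 gf 0.0 F [ 0.6  0.4 -0.3]
row [-0.256, 0.059, 0.0] wz 33.8 rows>= 6.3
row [-0.0, 0.0, 0.131] wz -0.0 rows>= 3.2
```

In the tool's units: -0.256 m is -0.512, 0.059 m is 0.118, 33.8 degrees is 0.0939.

play_rows([
  [[-0.512,0.118,0,0,0,0.0939],[-0.512,0.118,0,0,0,0.0939],[-0.512,0.118,0,0,0,0.0939],[-0.512,0.118,0,0,0,0.0939],[-0.512,0.118,0,0,0,0.0939],[-0.512,0.118,0,0,0,0.0939],[-0.512,0.118,0,0,0,0.0939],[-0.512,0.118,0,0,0,0.0939]],
], fingers=0.065)

```text
time_s: 25.48
position: [0.4603, -0.1732, 0.1677]
tcp_rot: [[0.654, 0.757, -0.001], [0.757, -0.654, 0.0], [-0.001, -0.001, -1.0]]
force: [0.1, 0.3, 0.5]
opening: 0.746
grasp_force: 0.0
```

play_rows([
  [[0,0,0.04,0,0,0],[0,0,0.1,0,0,0],[0,0,0.16,0,0,0],[0,0,0.18,0,0,0],[0,0,0.18,0,0,0],[0,0,0.18,0,0,0]],
])

```text
time_s: 25.98
position: [0.4595, -0.1683, 0.0788]
tcp_rot: [[0.649, 0.76, -0.002], [0.76, -0.649, 0.002], [-0.0, -0.003, -1.0]]
force: [-0.2, -0.0, 0.9]
opening: 0.746
grasp_force: 0.0
```

```bash
python3 leg.py 461,-170,38.5,-40.5,1
```

```text
t 25.98 at [ 459.5 -168.3   78.8] phi -40.5 op 64.9 gf 0.0 F [-0.2 -0.   0.9]
row [-0.0, 0.002, 0.04] wz 0.0 rows>= 1.0
```

play_rows([
  [[0,0.002,0.02,0,0,0],[0,0.002,0.05,0,0,0],[0,0.002,0.072,0,0,0],[0,0.002,0.08,0,0,0],[0,0.002,0.08,0,0,0]],
])

```text
time_s: 26.4
position: [0.461, -0.1703, 0.0393]
tcp_rot: [[0.65, 0.76, 0.0], [0.76, -0.65, 0.0], [0.0, 0.0, -1.0]]
force: [-0.2, -0.8, 0.2]
opening: 0.746
grasp_force: 0.0
```

play_rows([
  [[0,0,0,0,0,0],[0,0,0,0,0,0],[0,0,0,0,0,0],[0,0,0,0,0,0],[0,0,0,0,0,0],[0,0,0,0,0,0],[0,0,0,0,0,0],[0,0,0,0,0,0]],
], fingers=0.02)

```text
time_s: 27.07
position: [0.4612, -0.1705, 0.0397]
tcp_rot: [[0.65, 0.76, 0.001], [0.76, -0.65, -0.0], [0.0, 0.001, -1.0]]
force: [0.2, -0.9, 4.3]
opening: 0.434
grasp_force: 30.0
```

In the tool's units: -0.135 m is -0.27, -0.13 m is -0.26.

play_rows([
  [[0,0,-0.02,0,0,0],[0,0,-0.06,0,0,0],[0,0,-0.1,0,0,0],[0,0,-0.16,0,0,0],[0,0,-0.22,0,0,0],[0,0,-0.26,0,0,0],[0,0,-0.27,0,0,0],[0,0,-0.27,0,0,0]],
])

```text
time_s: 27.73
position: [0.4615, -0.1707, 0.1759]
tcp_rot: [[0.65, 0.76, 0.003], [0.76, -0.65, -0.002], [0.0, 0.003, -1.0]]
force: [-1.0, -0.7, -1.6]
opening: 0.431
grasp_force: 30.0
```

```bash
python3 leg.py 614.8,156.1,172,3.2,2 614.8,156.1,43,3.2,1
```

```text
t 27.73 at [ 461.5 -170.7  175.9] phi -40.55 op 37.5 gf 30.0 F [-1.  -0.7 -1.6]
row [0.174, -0.048, 0.002] wz -21.9 rows>= 4.3
row [0.179, 0.02, 0.002] wz -21.9 rows>= 4.3
row [0.0, 0.0, 0.129] wz 0.0 rows>= 3.1
```

In the tool's units: 0.174 m is 0.348, -0.048 m is -0.096, -21.9 degrees is -0.0608.

play_rows([
  [[0.05,-0.014,0,0,0,-0.0083],[0.1,-0.028,0,0,0,-0.0167],[0.16,-0.044,0,0,0,-0.0278],[0.22,-0.06,0,0,0,-0.0389],[0.28,-0.078,0,0,0,-0.05],[0.32,-0.088,0,0,0,-0.0556],[0.348,-0.096,0,0,0,-0.0608]],
])

```text
time_s: 28.32
position: [0.5368, -0.0044, 0.1721]
tcp_rot: [[0.317, 0.949, -0.004], [0.949, -0.317, 0.001], [0.0, -0.004, -1.0]]
force: [0.6, 0.2, -2.2]
opening: 0.431
grasp_force: 30.0
```

In the tool's units: 0.179 m is 0.358, 0.165 m is 0.33, -21.9 degrees is -0.0608.

play_rows([
  [[0.05,0.006,0,0,0,-0.0083],[0.1,0.012,0,0,0,-0.0167],[0.16,0.018,0,0,0,-0.0278],[0.22,0.024,0,0,0,-0.0389],[0.28,0.032,0,0,0,-0.05],[0.33,0.036,0,0,0,-0.0556],[0.358,0.04,0,0,0,-0.0608],[0.358,0.04,0,0,0,-0.0608]],
])

```text
time_s: 28.98
position: [0.6137, 0.1588, 0.1721]
tcp_rot: [[-0.061, 0.998, -0.002], [0.998, 0.061, 0.001], [0.001, -0.002, -1.0]]
force: [0.2, -0.4, -1.5]
opening: 0.433
grasp_force: 30.0
```

In the tool's units: 0.1 m is 0.2, 0.08 m is 0.16.

play_rows([
  [[0,0,0.04,0,0,0],[0,0,0.1,0,0,0],[0,0,0.16,0,0,0],[0,0,0.2,0,0,0],[0,0,0.2,0,0,0],[0,0,0.2,0,0,0]],
])

```text
time_s: 29.48
position: [0.6119, 0.1549, 0.0725]
tcp_rot: [[-0.055, 0.998, -0.005], [0.998, 0.055, -0.001], [-0.001, -0.005, -1.0]]
force: [0.4, 0.6, -0.7]
opening: 0.43
grasp_force: 30.0
```

```bash
python3 leg.py 614.8,156.1,43.5,3.2,1; python3 - <<'E'
from rig import imaging
import cv2
d=imaging.capture("side"); cv2.imwrite("pics/sq.png",cv2.resize(d["frame"][80:220,120:260,::-1],(600,600),interpolation=cv2.INTER_CUBIC))
E
```

```text
t 29.48 at [611.9 154.9  72.5] phi 3.17 op 37.4 gf 30.0 F [ 0.4  0.6 -0.7]
row [0.001, 0.003, 0.029] wz -0.0 rows>= 0.7
```

View pics/sq.png

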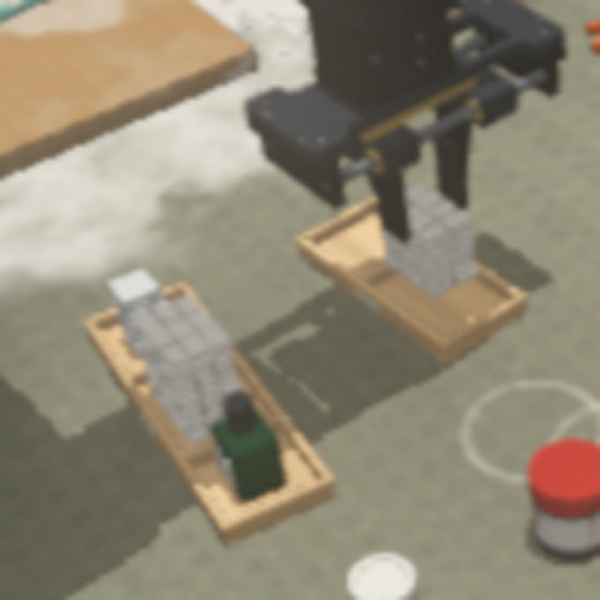

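The long tray is complete and upright (ink at (250,455), pile, tiles behind). The squat pile hangs square over the large compartment at (430,250).

In the tool's units: 0.029 m is 0.058, 0.001 m is 0.002.

play_rows([
  [[0,0.002,0.02,0,0,0],[0,0.002,0.036,0,0,0],[0,0.002,0.048,0,0,0],[0,0.002,0.054,0,0,0],[0,0.002,0.056,0,0,0],[0,0.002,0.058,0,0,0],[0,0.002,0.058,0,0,0]],
])

```text
time_s: 30.12
position: [0.6149, 0.1564, 0.0454]
tcp_rot: [[-0.057, 0.998, 0.0], [0.998, 0.057, -0.0], [-0.0, 0.0, -1.0]]
force: [-0.3, 0.8, -1.3]
opening: 0.431
grasp_force: 30.0
```

play_rows([
  [[0,0,0,0,0,0],[0,0,0,0,0,0],[0,0,0,0,0,0],[0,0,0,0,0,0]],
], fingers=0.055)

```text
time_s: 30.45
position: [0.6151, 0.1564, 0.0458]
tcp_rot: [[-0.057, 0.998, 0.001], [0.998, 0.057, 0.0], [0.0, 0.001, -1.0]]
force: [-0.0, 0.4, 0.0]
opening: 0.606
grasp_force: 0.0
```

In the tool's units: -0.13 m is -0.26, -0.11 m is -0.22.

play_rows([
  [[0,0,-0.03,0,0,0],[0,0,-0.08,0,0,0],[0,0,-0.16,0,0,0],[0,0,-0.22,0,0,0],[0,0,-0.26,0,0,0],[0,0,-0.26,0,0,0],[0,0,-0.26,0,0,0]],
])

```text
time_s: 31.03
position: [0.6157, 0.1564, 0.1771]
tcp_rot: [[-0.057, 0.998, 0.004], [0.998, 0.057, 0.0], [0.0, 0.004, -1.0]]
force: [0.7, 1.3, -1.7]
opening: 0.636
grasp_force: 0.0
```

```bash
python3 leg.py 667.5,-127.5,170,20,1 667.5,-127.5,37.5,20,1
```

```text
t 31.03 at [615.7 156.4 177.1] phi 3.24 op 55.3 gf 0.0 F [ 0.7  1.3 -1.7]
row [-0.286, 0.036, 0.007] wz -16.8 rows>= 6.9
row [-0.0, -0.0, 0.133] wz 0.0 rows>= 3.2
```

In the tool's units: -0.286 m is -0.572, 0.036 m is 0.072, -16.8 degrees is -0.0467.

play_rows([
  [[-0.572,0.072,0.014,0,0,-0.0467],[-0.572,0.072,0.014,0,0,-0.0467],[-0.572,0.072,0.014,0,0,-0.0467],[-0.572,0.072,0.014,0,0,-0.0467],[-0.572,0.072,0.014,0,0,-0.0467],[-0.572,0.072,0.014,0,0,-0.0467],[-0.572,0.072,0.014,0,0,-0.0467],[-0.572,0.072,0.014,0,0,-0.0467]],
], fingers=0.055)

```text
time_s: 31.7
position: [0.6675, -0.1361, 0.1659]
tcp_rot: [[-0.336, 0.942, -0.0], [0.942, 0.336, -0.004], [-0.004, -0.002, -1.0]]
force: [0.7, -0.4, 0.7]
opening: 0.637
grasp_force: 0.0
```

In the tool's units: 0.095 m is 0.19, 0.08 m is 0.16.

play_rows([
  [[0,0,0.04,0,0,0],[0,0,0.1,0,0,0],[0,0,0.16,0,0,0],[0,0,0.19,0,0,0],[0,0,0.19,0,0,0],[0,0,0.19,0,0,0]],
])

```text
time_s: 32.2
position: [0.6652, -0.1264, 0.0709]
tcp_rot: [[-0.343, 0.939, -0.005], [0.939, 0.343, 0.002], [0.003, -0.004, -1.0]]
force: [0.7, 0.5, 0.4]
opening: 0.634
grasp_force: 0.0
```

```bash
python3 leg.py 667.5,-127.5,37,20,1
```

```text
t 32.2 at [ 665.2 -126.4   70.9] phi 20.04 op 55.2 gf 0.0 F [0.7 0.5 0.4]
row [-0.002, 0.002, 0.034] wz 0.0 rows>= 0.8
```

play_rows([
  [[0,0.002,0.02,0,0,0],[0,0.002,0.044,0,0,0],[0,0.002,0.064,0,0,0],[0,0.002,0.07,0,0,0],[0,0.002,0.07,0,0,0]],
])

```text
time_s: 32.62
position: [0.6669, -0.1265, 0.037]
tcp_rot: [[-0.343, 0.939, -0.002], [0.939, 0.343, 0.001], [0.002, -0.002, -1.0]]
force: [0.1, 0.2, -0.5]
opening: 0.634
grasp_force: 0.0
```

play_rows([
  [[0,0,0,0,0,0],[0,0,0,0,0,0],[0,0,0,0,0,0],[0,0,0,0,0,0],[0,0,0,0,0,0],[0,0,0,0,0,0],[0,0,0,0,0,0],[0,0,0,0,0,0]],
], fingers=0.015)

```text
time_s: 33.28
position: [0.6681, -0.1269, 0.0388]
tcp_rot: [[-0.343, 0.939, 0.001], [0.939, 0.343, -0.0], [-0.0, 0.001, -1.0]]
force: [-0.7, 0.0, 3.0]
opening: 0.311
grasp_force: 29.8
```

In the tool's units: -0.135 m is -0.27, -0.13 m is -0.26.

play_rows([
  [[0,0,-0.02,0,0,0],[0,0,-0.06,0,0,0],[0,0,-0.1,0,0,0],[0,0,-0.16,0,0,0],[0,0,-0.22,0,0,0],[0,0,-0.26,0,0,0],[0,0,-0.27,0,0,0],[0,0,-0.27,0,0,0]],
])

```text
time_s: 33.95
position: [0.669, -0.1272, 0.1758]
tcp_rot: [[-0.343, 0.939, 0.004], [0.939, 0.343, -0.002], [-0.003, 0.004, -1.0]]
force: [-0.2, 0.3, 0.0]
opening: 0.307
grasp_force: 29.8
```

```bash
python3 leg.py 610.5,232.9,172,3.2,2 610.5,232.9,42,3.2,1
```

```text
t 33.95 at [ 669.  -127.2  175.8] phi 20.05 op 26.7 gf 29.8 F [-0.2  0.3  0. ]
row [0.179, 0.034, 0.002] wz 8.4 rows>= 4.4
row [0.182, 0.008, 0.002] wz 8.4 rows>= 4.4
row [0.0, -0.0, 0.13] wz 0.0 rows>= 3.1
```

In the tool's units: 0.179 m is 0.358, 0.034 m is 0.068, 8.4 degrees is 0.0233.

play_rows([
  [[0.05,0.01,0,0,0,0.0033],[0.1,0.02,0,0,0,0.0067],[0.16,0.03,0,0,0,0.0106],[0.22,0.042,0,0,0,0.0144],[0.28,0.054,0,0,0,0.0183],[0.33,0.062,0,0,0,0.0217],[0.358,0.068,0,0,0,0.0233]],
])

```text
time_s: 34.53
position: [0.6355, 0.0562, 0.1708]
tcp_rot: [[-0.203, 0.979, -0.006], [0.979, 0.203, 0.002], [0.003, -0.006, -1.0]]
force: [0.3, 0.3, -0.7]
opening: 0.313
grasp_force: 29.8
```

In the tool's units: 0.182 m is 0.364, 0.006 m is 0.012, 8.4 degrees is 0.0233.

play_rows([
  [[0.05,0.002,0,0,0,0.0033],[0.1,0.004,0,0,0,0.0067],[0.16,0.008,0,0,0,0.0106],[0.22,0.01,0,0,0,0.0144],[0.28,0.012,0,0,0,0.0183],[0.33,0.014,0,0,0,0.0217],[0.364,0.016,0,0,0,0.0233],[0.364,0.016,0,0,0,0.0233]],
])

```text
time_s: 35.2
position: [0.6069, 0.2364, 0.1709]
tcp_rot: [[-0.06, 0.998, -0.005], [0.998, 0.06, 0.001], [0.001, -0.005, -1.0]]
force: [0.0, 0.4, -0.0]
opening: 0.314
grasp_force: 29.8
```

In the tool's units: 0.1 m is 0.2, 0.08 m is 0.16.

play_rows([
  [[0,0,0.04,0,0,0],[0,0,0.1,0,0,0],[0,0,0.16,0,0,0],[0,0,0.2,0,0,0],[0,0,0.2,0,0,0],[0,0,0.2,0,0,0]],
])

```text
time_s: 35.7
position: [0.6079, 0.2317, 0.071]
tcp_rot: [[-0.056, 0.998, -0.005], [0.998, 0.056, -0.001], [-0.001, -0.005, -1.0]]
force: [0.3, 0.4, 0.2]
opening: 0.312
grasp_force: 29.8
```

```bash
python3 leg.py 610.5,232.9,42.5,3.2,1
```

```text
t 35.7 at [607.9 231.7  71. ] phi 3.21 op 27.2 gf 29.8 F [0.3 0.4 0.2]
row [0.001, 0.003, 0.028] wz 0.0 rows>= 0.7
```

In the tool's units: 0.028 m is 0.056, 0.001 m is 0.002.

play_rows([
  [[0,0.002,0.02,0,0,0],[0,0.002,0.036,0,0,0],[0,0.002,0.048,0,0,0],[0,0.002,0.054,0,0,0],[0,0.002,0.056,0,0,0],[0,0.002,0.056,0,0,0]],
])

```text
time_s: 36.2
position: [0.6105, 0.2329, 0.0453]
tcp_rot: [[-0.057, 0.998, -0.0], [0.998, 0.057, -0.0], [-0.0, -0.0, -1.0]]
force: [0.1, 0.7, -0.4]
opening: 0.314
grasp_force: 29.8
```

play_rows([
  [[0,0,0,0,0,0],[0,0,0,0,0,0],[0,0,0,0,0,0],[0,0,0,0,0,0]],
], fingers=0.045)

```text
time_s: 36.53
position: [0.6108, 0.233, 0.0458]
tcp_rot: [[-0.057, 0.998, 0.001], [0.998, 0.057, 0.0], [0.0, 0.001, -1.0]]
force: [-0.1, -0.4, -1.0]
opening: 0.487
grasp_force: 0.0
```

In the tool's units: -0.18 m is -0.36, -0.17 m is -0.34.

play_rows([
  [[0,0,-0.03,0,0,0],[0,0,-0.08,0,0,0],[0,0,-0.16,0,0,0],[0,0,-0.22,0,0,0],[0,0,-0.28,0,0,0],[0,0,-0.34,0,0,0],[0,0,-0.36,0,0,0],[0,0,-0.36,0,0,0]],
])

```text
time_s: 37.2
position: [0.6126, 0.2334, 0.2293]
tcp_rot: [[-0.057, 0.998, 0.008], [0.998, 0.057, 0.002], [0.001, 0.008, -1.0]]
force: [-0.4, -0.3, 0.3]
opening: 0.516
grasp_force: 0.0
```

In the tool's units: 0.25 m is 0.5, -0.17 m is -0.34.

play_rows([
  [[0.5,-0.34,0,0,0,0],[0.5,-0.34,0,0,0,0],[0.5,-0.34,0,0,0,0],[0.5,-0.34,0,0,0,0],[0.5,-0.34,0,0,0,0],[0.5,-0.34,0,0,0,0],[0.5,-0.34,0,0,0,0],[0.5,-0.34,0,0,0,0]],
])

```text
time_s: 37.87
position: [0.421, 0.4764, 0.2227]
tcp_rot: [[-0.062, 0.998, -0.006], [0.998, 0.062, -0.001], [-0.0, -0.006, -1.0]]
force: [-0.1, -0.3, -0.0]
opening: 0.519
grasp_force: 0.0
```

In the tool's units: -0.15 m is -0.3, 0.1 m is 0.2.

play_rows([
  [[0.2,-0.3,0,0,0,0],[0.2,-0.3,0,0,0,0],[0.2,-0.3,0,0,0,0],[0.2,-0.3,0,0,0,0],[0.2,-0.3,0,0,0,0],[0.2,-0.3,0,0,0,0],[0.2,-0.3,0,0,0,0],[0.2,-0.3,0,0,0,0]],
])

```text
time_s: 38.53
position: [0.2724, 0.5633, 0.2242]
tcp_rot: [[-0.056, 0.998, -0.0], [0.998, 0.056, -0.002], [-0.002, -0.0, -1.0]]
force: [0.4, -0.9, 0.2]
opening: 0.517
grasp_force: 0.0
```

```bash
python3 leg.py; python3 - <<'E'
from rig import imaging
import cv2,numpy as np, gcut
W={c:imaging.capture(c) for c in("top","side")}
a=W["side"]["frame"][80:200,130:250,::-1]; b=W["top"]["frame"][160:260,130:230,::-1]
cv2.imwrite("pics/fin.png",np.hstack([cv2.resize(x,(400,400),interpolation=cv2.INTER_CUBIC) for x in(a,b)]))
# trays lift objects 5 mm
for k,v in gcut.PARTS.items(): gcut.PARTS[k]=[(x,y,z0+.005,z1+.005) for x,y,z0,z1 in v]
for n,p in [("tall_bricks",(.4405,.168,-.12)),("squat_bricks",(.615,.156,1.63)),("tiles_a",(.4496,.2445,-.12)),("tiles_a",(.6105,.233,.05))]:
    print(n,gcut.fitgc(n,p,W))
E
```

```text
t 38.53 at [272.4 563.3 224.2] phi 3.19 op 45.0 gf 0.0 F [ 0.4 -0.9  0.2]
tall_bricks [[439.94, 170.57, -9.78, 0.16], [437.62, 175.74, -1.78, 0.1], [437.56, 172.11, -2.55, 0.15]]
squat_bricks [[611.32, 158.88, 94.18, 0.08], [613.76, 157.43, 89.47, 0.09], [612.13, 158.41, 94.06, 0.1]]
tiles_a [[443.6, 247.74, -5.7, 0.09], [453.5, 242.32, -1.18, 0.32], [444.53, 247.36, -7.17, 0.3]]
tiles_a [[609.88, 234.48, 3.81, 0.13], [610.81, 233.2, -13.52, 0.13], [610.6, 234.5, -3.14, 0.13]]
```

View pics/fin.png

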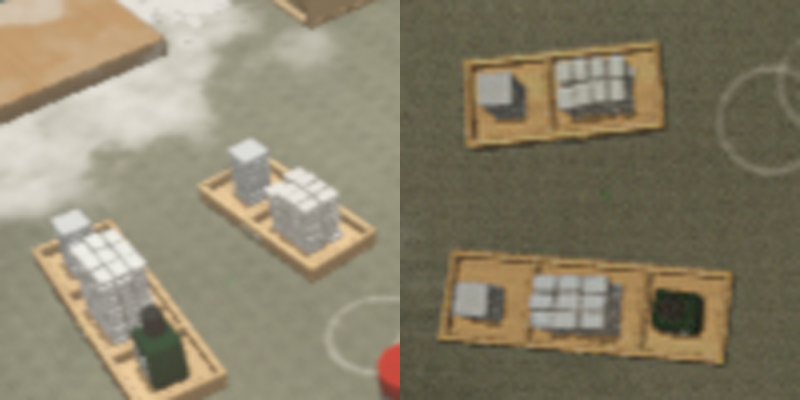

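Every piece stands upright in its own compartment: long tray at (475,300), (575,305) and (680,310), short tray at (500,95) and (595,88). The piles look square in both views.

```bash
python3 -c "
from rig import bot
print(bot.hand_in())"
```

```text
the job is handed in; nothing more can be done
None
```

Both kits are made up and the job is handed in at about 39 s: the final pictures show all five pieces upright in their own compartments. The paint tub and varnish pot were not touched.

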